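Load a flat gauge into the marking unit and press its start treadle

ROBOT

A 6-joint arm with a two-finger parallel gripper is mounted at the origin on the work surface. World frame = base frame: x ahead of the robot, y to its left, z up, the work surface at z = 0. Lengths are in mm, angles in rad, forces in N, time in s.
With the tool pointing down it reaches from about 200 to 875 mm from the base axis. Payload 3.4 kg.
Tool frame: the origin (TCP) lies midway between the tips of the shut fingers; the grasp point (between the pads) lies 19 mm behind it; z points along the fingers, y is the direction in which the jaws open and shut (so a half turn about z gives the same grasp; the last joint's range is limited). The gripper opens to 94 mm and grips with 3 to 60 N. Pads are 16 mm wide; open, the fingers measure 119 mm over their backs; the gripper's body (75 mm by 177 mm) begins 78 mm behind the grasp point.
Start: joints at [-1.346, 0.276, 1.505, -0, 1.361, -0.121], TCP at [194.897, -541, 205.493] pointing down, gripper open.
Joint ranges: [-2.89, 2.89], [-0.75, 2.08], [0.22, 2.7], [-1.18, 4.32], [0.11, 2.71], [-2.7, 2.7]. Speed limits (rad/s): [2.57, 2.57, 3.14, 3.14, 3.14, 3.14].

INTERFACE

Orientations are given as [roll, pitch, yaw] about the fixed x, y, z axes, in that order (R = Rz(yaw) Ry(pitch) Rx(roll)).
In Python, from bench import arm gives the robot as it stands. The module is installed in compiled form; this text tells all that it offers.
- The arm moves only by the shell command python3 -m pendant 'ROWS'. ROWS is JSON, a list of rows, each a list of 7 numbers: the turn, a rotation vector about the tool's x, y, z in degrees, then the shift along the tool's x, y, z in m, then the gripper command: -1 is shut, 1 is fully open, values between are in proportion. A call has 1 to 10 rows; each row shifts and turns the commanded pose from where the row before left it, along the tool's axes as they then stand; what a row does not reach is not made up. A row lasts 1/12 s, in which the tool goes at most 41.7 mm and 7.16 degrees, less where a joint would pass 70% of its speed; a pose out of reach is approached as far as the arm can. A call is refused whole if a number of a shift passes 0.0417 or a number of a turn 7.16, either way. A call with a gripper value outside its range is refused whole. The fingers move at their own pace and stop on an object; the grip force is fixed at half the most. Time passes only in rows, so rows that do not move let the fingers close. It gives the time, the measured TCP pose, the force and the opening at its end, in the units of the state.
- arm.get_obs(): the state, without advancing time (a new reading comes with each control period).
- arm.snapshot(name): name is "side" or "top"; returns the picture (400x640x3 uint8, red, green, blue); there is no depth.
- arm.get_calibration(name): a dict with "fx", "fy", "cx", "cy" (pixels), "k1" (the pictures are not rectified: a ray, as slopes to the right and down, at radius r is drawn at 1 + k1 r^2 times it, then the intrinsics apply), "T" (4x4, takes a point from camera to world coordinates). Camera axes: x right, y down, z forward; pixel columns grow to the right and rows downward; lengths in mm; the calibration is good to about 2 mm. A picture is of the moment at which its call begins. get_calibration takes no time and is no camera call.
- arm.hand_in(): hands the job in, once; it reports no verdict.
The state is a dict: "time": time; "qpos": joint angles; "dq": joint speeds; "joint_efforts": joint torques, N m; "ee_pos": TCP position; "tool_rot": TCP orientation; "wrist_force": force on the tool from outside, world axes, zero at the start; "ft_torque": the same for the moment, N m; "finger_gap": opening from 0.0 (shut) to 1.0 (fully open).
Only numpy, scipy, OpenCV 4.12 (cv2) and the standard library are available. Lean on these libraries where they do the work, as an engineer would, in place of code of your own. Each camera call takes 0.05 s, during which the arm holds its last target.

TASK

Take the wide flat gauge out of the wooden rack, slide it blade first into the sloping slot of the grey marking unit until it is fully home, and let go of it. Only then press the hinged start treadle down to its stop for a moment and let it spring back up, with the gauge staying home. Leave the narrow gauge standing in the rack and the two loose hose fittings standing where they are.

Things in the scene. Friction and masses are not known exactly. Their poses are not given: they have to be found in the camera images.
- wide_gauge: The gauge to load (sizes in mm). Steel blade 5 (its x) x 50 (y) x 75 (z 0-75), then a black handle 14 (x) x 24 (y) x 45 (z 75-120). Origin: centre of the blade's bottom edge; z runs up to the handle. Same both ways round. 0.11-0.23 kg. Starts upright in one of the rack slots, leaning up to a few degrees. Easy to grasp across the handle's 24 mm sides.
- wide_gauge_grip (a point): Middle of the wide gauge's handle, 100 mm above its bottom edge, on its z axis.
- narrow_gauge: Bystander: the same gauge with a blade only 28 mm wide; same handle and height. It stands in the other rack slot and stays there.
- rack: Plywood block 130 (x) x 90 (y) x 50 mm high, origin at the centre of its underside, z up. Two upright slots centred at x = -32 and x = +32, y = 0, each 7.5 (x) x 56 (y), open at the top, slot floor 10 above the underside (40 deep). Fixed.
- nest: Sloped grey head of the marking unit (mm): slot 9 (x) x 56 (y) x 55 deep, no chamfer. Origin: centre of the slot mouth, 105 above the table; z points out of the slot, 30 deg from vertical, leaning to the robot; y along the slot. Flat face 140 (x) x 170 (y). Gauge fully home: origin near (0, 0, -55), z axes parallel, handle 20 off the face. Friction may stop it sliding down: push it home. Fixed.
- treadle (a joint): Angle of the start treadle's hinge, rad: 0 = up (at rest), 0.22 = down on its stop. A spring holds it up; at the pad point it takes about 2 N to start and about 6 N to reach the stop. Pressed counts above 0.20, up counts below 0.03.
- treadle_pad (a point): Point to press, on the plate's top face, 90 mm from the hinge and 30 from the free edge. Plate 120 long x 80 wide x 8 thick, hinged at its end away from the robot, free edge towards the robot and raised 15 degrees at rest. Pressing to the stop lowers this point about 19 mm, to about 40 mm above the table.
- treadle_base: Dark steel base plate of the treadle, 150 (x) x 110 (y) x 8 mm, origin at the centre of its underside, z up. The hinge line lies parallel to its y axis at x = +58, 32 mm above the table. Fixed.
- fitting_a: Bystander: steel hose fitting standing on end, about 36 mm diameter, 72 mm high with a white cap on top; origin at the centre of its underside.
- fitting_b: Bystander: a second fitting like fitting_a.
Not all that is in view belongs to the job. What is shaped like the wide_gauge but purple is not meant. Of the things that look like the treadle_base, take the one that is nearest to the robot's base at the start.

How it is judged (in metres and radians):
On the way, in this order (a step that is already met when the one before it is completed fails the run):
1. the wide gauge is fully home in the sloping slot and let go (z of wide_gauge in the frame of nest between -0.06 and -0.05 m and x of wide_gauge in the frame of nest between -0.006 and 0.006 m and y of wide_gauge in the frame of nest between -0.008 and 0.008 m and angle between the z axis of wide_gauge and the z axis of nest, either way round below 0.14 rad and contact force between the fingers and wide_gauge below 0.1 N), for 0.2 s.
2. with the gauge home, the treadle is pressed to its stop for a moment (all of step 1 and value of joint treadle above 0.2 rad), for 0.2 s.
At the end, for the whole second after the job is handed in: The wide gauge rests released in the slot, bottom edge within 5 mm of the floor, within 6 mm across, 8 mm along and 8 degrees; the treadle is back up (below 0.03 rad); narrow gauge within 20 mm and fittings within 30 mm of their starts, all upright (all of step 1 and value of joint treadle below 0.03 rad and linear speed of wide_gauge below 0.02 m/s and angle between narrow_gauge's own z axis and vertical below 0.3 rad and distance of narrow_gauge from where it was at the start of the episode below 0.02 m and distance of each of fitting_a, fitting_b from where it was at the start of the episode below 0.03 m); the robot touches nothing.
It fails at once if the narrow gauge is moved more than 20 mm or tipped (distance of narrow_gauge from where it was at the start of the episode above 0.02 m or angle between narrow_gauge's own z axis and vertical above 0.3 rad).
It fails at once if a fitting is moved more than 30 mm or tipped (distance of fitting_a from where it was at the start of the episode above 0.03 m or angle between fitting_a's own z axis and vertical above 0.3 rad).
It fails at once if the other fitting is moved more than 30 mm or tipped (distance of fitting_b from where it was at the start of the episode above 0.03 m or angle between fitting_b's own z axis and vertical above 0.3 rad).
It fails at once if the treadle is pressed (above 0.10 rad) while the wide gauge is not home in the slot (value of joint treadle above 0.1 rad and not (z of wide_gauge in the frame of nest between -0.06 and -0.05 m and x of wide_gauge in the frame of nest between -0.006 and 0.006 m and y of wide_gauge in the frame of nest between -0.008 and 0.008 m and angle between the z axis of wide_gauge and the z axis of nest, either way round below 0.14 rad)).
It also fails if it takes over 54 s, if anything falls off the work surface, if the arm or the gripper's body presses on something with over 40 N, if the wrist force passes 120 N, or if a joint passes its speed limit or range.

## Working session

There is one attempt and no reset: what is moved stays moved. The work goes in short steps, Python scripts to look and compute and a shell command to move; the robot and the scene stay as the last step left them, time stands still between calls to the robot, and variables do not carry over. Pictures are saved under pics/ and viewed, and the job is handed in when it is done.

```bash
mkdir -p pics
python3 - <<'E'
from bench import arm
import cv2,numpy as np
o=arm.get_obs();print(o)
for n in("side","top"):
    c=arm.get_calibration(n);print(n,{k:(np.round(v,4).tolist()) for k,v in c.items()})
    cv2.imwrite(f"pics/{n}0.png",arm.snapshot(n)[:,:,::-1])
E
```

```text
{'time': 0.0, 'qpos': array([-1.34600221e+00,  2.76567620e-01,  1.50611121e+00,  1.90383728e-06,
        1.36071241e+00, -1.21000398e-01]), 'dq': array([ 5.65221267e-04, -1.10903594e-03, -2.61342978e-03, -5.08141139e-04,
        7.26731422e-04,  5.33725662e-06]), 'joint_efforts': array([-1.59560888e-03, -4.04585838e+01, -2.37231195e+01,  6.96721463e-02,
        3.46542487e-02, -1.54795716e-04]), 'ee_pos': array([ 194.76022119, -540.40498198,  204.6291054 ]), 'tool_rot': array([-3.13980744e+00, -2.18946668e-04,  3.45793920e-01]), 'wrist_force': array([ 0.2507758,  0.4755205, -0.276138 ]), 'ft_torque': array([-0.01328778, -0.07862113,  0.02564398]), 'finger_gap': 0.9981276507462191}
side {'fx': 377.4493, 'fy': 377.4493, 'cx': 318.0951, 'cy': 194.8569, 'k1': 0.0091, 'T': [[0.7129, -0.3459, 0.61, -119.2243], [-0.7011, -0.334, 0.63, -581.9732], [-0.0142, -0.8768, -0.4806, 629.697], [0.0, 0.0, 0.0, 1.0]]}
top {'fx': 391.7627, 'fy': 391.7627, 'cx': 320.897, 'cy': 202.8675, 'k1': 0.0321, 'T': [[-0.0599, -0.9731, 0.2226, 307.5122], [-0.9982, 0.059, -0.0105, 89.5067], [-0.0029, -0.2228, -0.9749, 1189.4584], [0.0, 0.0, 0.0, 1.0]]}
```

View pics/side0.png

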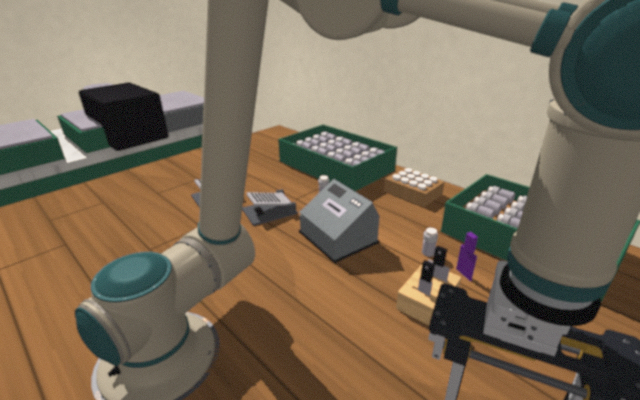

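View pics/top0.png

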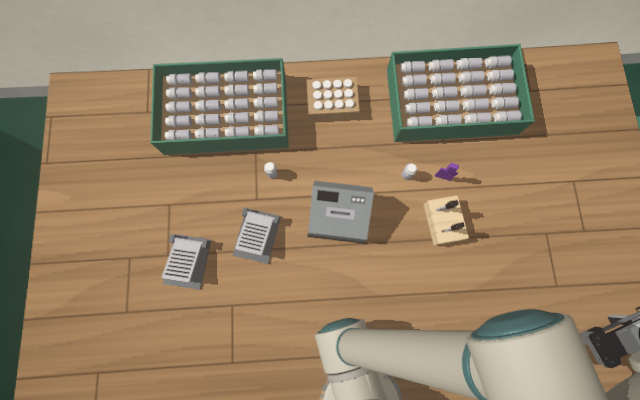

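The side view shows the arm at the right and the grey unit at about (340,220), with the rack at (430,285) partly behind the gripper. The top view shows:
- **Rack:** (447,220), with two black-handled gauges at (450,205) and (457,228).
- **Purple decoy:** (449,172).
- **Nest:** (340,212).
- **Treadles:** two of them, at (257,235) and (186,262).
- **Fittings:** (270,170) and (409,171).

```bash
cat > h.py <<'E'
from bench import arm
import cv2,numpy as np
from scipy.spatial.transform import Rotation as R
def K(n):
    c=arm.get_calibration(n);return c,np.array(c["T"])
def ray(n,u,v):
    c,T=K(n);a=np.array([(u-c["cx"])/c["fx"],(v-c["cy"])/c["fy"]])
    s=a.copy()
    for _ in range(20): s=a/(1+c["k1"]*(s@s))
    d=T[:3,:3]@np.array([*s,1]);return T[:3,3],d/np.linalg.norm(d)
def onz(n,u,v,z):
    o,d=ray(n,u,v);return o+d*(z-o[2])/d[2]
def proj(n,p):
    c,T=K(n);q=T[:3,:3].T@(np.array(p,float)-T[:3,3]);s=q[:2]/q[2];s=s*(1+c["k1"]*(s@s))
    return s*[c["fx"],c["fy"]]+[c["cx"],c["cy"]]
def tri(p1,p2):
    (o1,d1),(o2,d2)=ray("top",*p1),ray("side",*p2)
    t=np.linalg.lstsq(np.c_[d1,-d2],o2-o1,rcond=None)[0]
    a,b=o1+d1*t[0],o2+d2*t[1];return (a+b)/2,np.linalg.norm(a-b)
def crop(img,x0,y0,w,h,s,out):
    cv2.imwrite(out,cv2.resize(img[y0:y0+h,x0:x0+w],None,fx=s,fy=s,interpolation=cv2.INTER_CUBIC))
E
python3 - <<'E'
from h import *
t=cv2.imread("pics/top0.png");s=cv2.imread("pics/side0.png")
crop(t,390,150,100,75+25,6,"pics/c_rack.png")
crop(t,150,180,240,120,3.3,"pics/c_left.png")
crop(s,390,210,100,120,5,"pics/c_srack.png")
crop(t,295,170,90,80,7,"pics/c_nest.png")
for n,(u,v) in dict(treadA=(257,235),treadB=(186,262),nest=(340,212),rack=(447,220)).items():print(n,onz("top",u,v,50).round())
E
```

```text
treadA [483. 270.  50.]
treadB [417. 475.  50.]
nest [537.  22.  50.]
rack [ 494. -290.   50.]
```

View pics/c_rack.png

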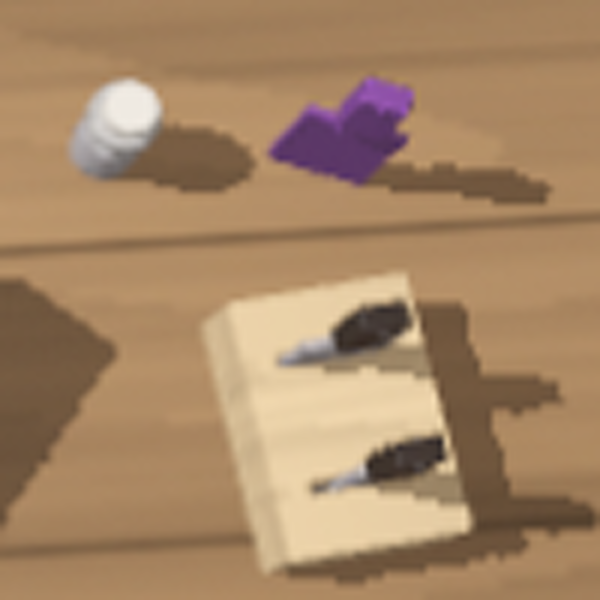

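View pics/c_left.png

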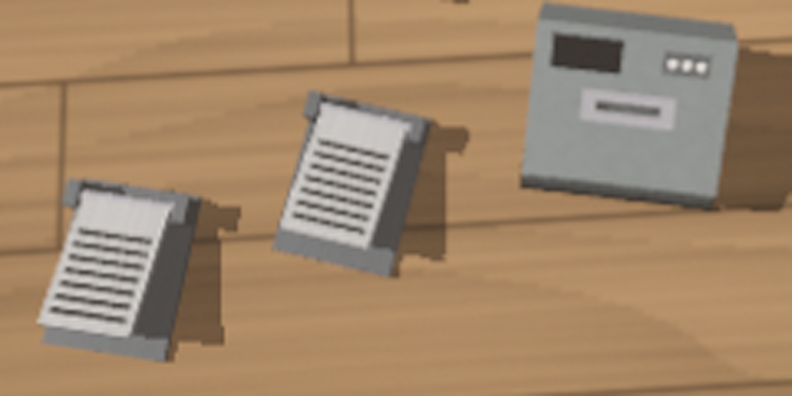

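View pics/c_srack.png

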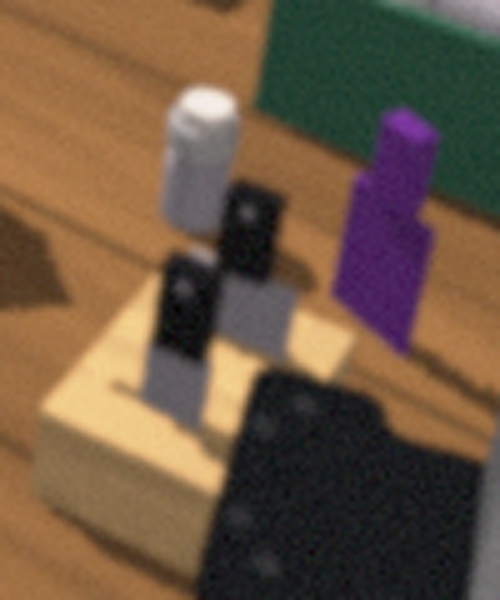

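View pics/c_nest.png

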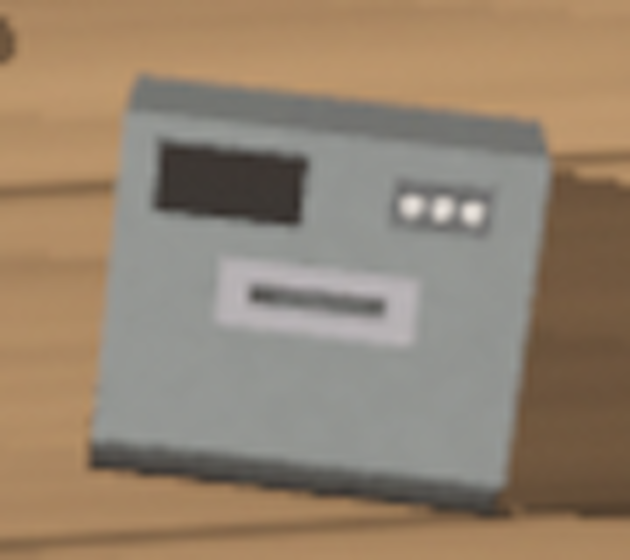

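Candidates for the wide gauge:
- **Far rack gauge:** top (450,205), side (440,265). Its blade is visibly wider than the handle and fills its slot.
- **Near rack gauge:** top (457,228), side (428,290). Narrow blade, with bare slot visible beside it.
- **Purple decoy:** top (449,172).

I choose the far one, which the crop confirms. For the treadle I take the one at (257,235), about 550 mm from the base, over the one at (186,262), about 630 mm.

Run:
```python
from h import *
t=cv2.imread("pics/top0.png").astype(int);s=cv2.imread("pics/side0.png").astype(int)
def comps(im,x0,y0,x1,y1,thr):
    m=((im.max(2)<thr)).astype(np.uint8);mm=np.zeros_like(m);mm[y0:y1,x0:x1]=m[y0:y1,x0:x1]
    n,l,st,c=cv2.connectedComponentsWithStats(mm)
    return [(st[i].tolist(),c[i].round(2),cv2.minAreaRect(np.argwhere(l==i)[:,::-1].astype(np.float32))) for i in range(1,n) if st[i][4]>8]
print("top handles");[print(x) for x in comps(t,430,190,470,240,75)]
print("side handles");[print(x) for x in comps(s,415,240,450,285,75)]
print("slot top");[print(x) for x in comps(t,325,205,358,222,110)]
crop(cv2.imread("pics/side0.png"),290,165,100,100,7,"pics/c_snest.png")
crop(cv2.imread("pics/side0.png"),180,165,130,80,6,"pics/c_stread.png")
```

```text
top handles
([446, 201, 12, 8, 53], array([451.19, 204.3 ]), ((451.2930908203125, 204.4827423095703), (5.199469089508057, 11.698805809020996), 68.19859313964844))
([451, 223, 13, 7, 51], array([457.33, 226.04]), ((457.2647399902344, 226.05886840820312), (4.6081767082214355, 12.611852645874023), 75.96376037597656))
side handles
([421, 246, 26, 37, 441], array([433.37, 263.9 ]), ((433.089599609375, 264.07586669921875), (17.85149574279785, 38.40420913696289), 40.23635482788086))
slot top
([331, 211, 7, 2, 9], array([333.44, 211.78]), ((334.0, 211.5), (6.0, 1.0), 0.0))
([341, 213, 8, 2, 10], array([345.1, 213.2]), ((344.5, 213.5), (1.0, 7.0), 90.0))
```

View pics/c_snest.png

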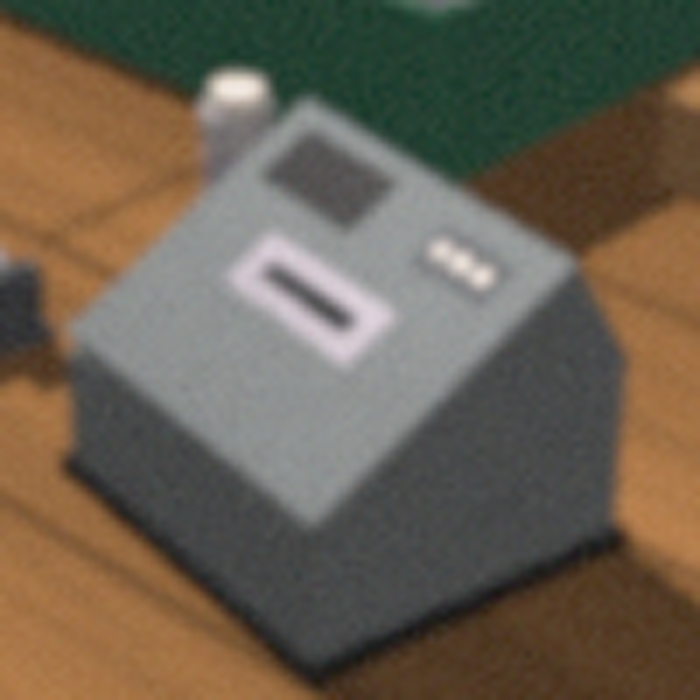

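View pics/c_stread.png

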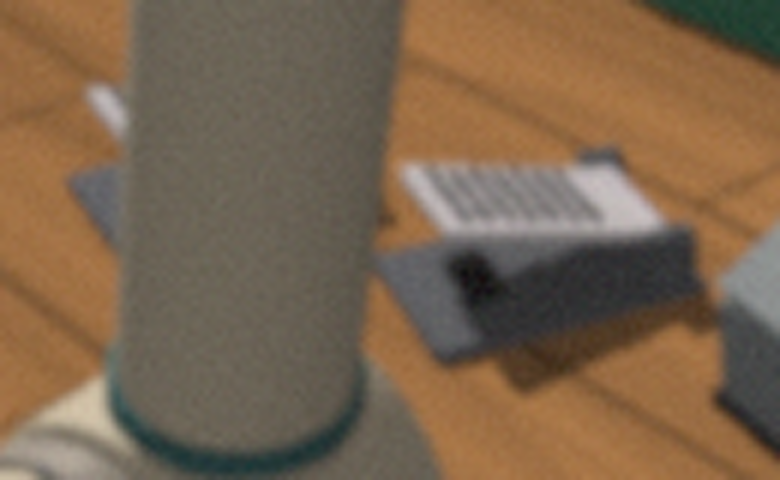

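Both views show the nest's face corners and slot: slot about (340,212.7) in the top view and (334,207) in the side view. Treadle A is clear in both.

Run:
```python
from h import *
f=lambda c,s,o:((c[0]+.5)/s-.5+o[0],(c[1]+.5)/s-.5+o[1])
T=lambda c:f(c,7,(295,170)); S=lambda c:f(c,7,(290,165))
P=[]
for a,b in [((130,108),(310,100)),((547,155),(578,262)),((505,487),(312,525)),((95,440),(75,330))]:
    p,e=tri(T(a),S(b));P.append(p);print(p.round(1),round(e,1))
P=np.array(P)
print("centre",P.mean(0).round(1)); nx=(P[0]+P[1]-P[2]-P[3])/2; ny=(P[0]+P[3]-P[1]-P[2])/2
n=np.cross(nx,ny);print("len",np.linalg.norm(nx),np.linalg.norm(ny),"normal",n/np.linalg.norm(n),"yaw y",np.degrees(np.arctan2(ny[1],ny[0])),"yaw n",np.degrees(np.arctan2(n[1],n[0])))
p,e=tri(T((317,301)),S((310,298)));print("slot",p.round(1),e, onz("top",*T((317,301)),105).round(1),onz("side",*S((310,298)),105).round(1))
for a,b in (((250,293),(385,306)),((258,262),(355,330))): pass
l=onz("top",*T((250,293)),105);r=onz("top",*T((385,306)),105);d=l-r;print("slot dir top",np.degrees(np.arctan2(d[1],d[0])),np.linalg.norm(d))
l=onz("side",*S((265,270)),105);r=onz("side",*S((352,325)),105);d=l-r;print("slot dir side",np.degrees(np.arctan2(d[1],d[0])),np.linalg.norm(d))
# rack
T=lambda c:f(c,6,(390,150)); S=lambda c:f(c,5,(390,210))
Q=[onz("top",*T(c),50) for c in((232,303),(405,273),(472,527),(275,570))]
print("rack top",np.round(Q,1).tolist(),np.mean(Q,0).round(1))
for a,b in((0,1),(3,2),(3,0),(2,1)):
    d=Q[b]-Q[a];print(np.linalg.norm(d).round(1),np.degrees(np.arctan2(d[1],d[0])).round(1))
print("side corners",onz("side",*S((40,410)),50).round(1),onz("side",*S((352,340)),50).round(1))
# handle tops at z=130
for nm,a,b in (("wide",(383,318),(254,187)),("narrow",(418,447),(190,260))):
    p,e=tri(T(a),S(b));print(nm,p.round(1),round(e,1),onz("top",*T(a),130).round(1),onz("side",*S(b),130).round(1))
for nm,c in (("wide",(451.2,204.3)),("narrow",(457.3,226))): print(nm,onz("top",*c,108).round(1))
# treadle A
T=lambda c:f(c,3.3,(150,180)); S=lambda c:f(c,6,(180,165))
for a,b in (((322,97),(615,160)),((417,125),(665,228)),((370,247),(445,235)),((281,232),(403,167))):
    p,e=tri(T(a),S(b));print("tread plate",p.round(1),round(e,1))
for c in ((275,248),(394,275),(432,122),(312,95)): print("base z8",onz("top",*T(c),8).round(1))
```

```text
[600.1  95.7 140.7] 2.7
[571.3 -67.8 139.8] 3.3
[449.4 -48.   73.2] 3.1
[480.9 117.1  71.2] 7.3
centre [525.4  24.2 106.2]
len 139.94703937813242 167.04949571741895 normal [-0.4777349   0.09057273  0.87382261] yaw y 79.60364877539106 yaw n 169.26482717658868
slot [525.   25.  105.8] 3.450948768317036 [523.8  26.  105. ] [527.7  25.2 105. ]
slot dir top 80.92057746500355 54.63838930062654
slot dir side 82.50678430500284 53.73274481907135
rack top [[556.8, -242.5, 50.0], [566.9, -329.7, 50.0], [438.9, -344.4, 50.0], [423.6, -247.1, 50.0]] [ 496.5 -290.9   50. ]
87.7 -83.4
98.5 -81.1
133.3 1.9
128.8 6.5
side corners [ 430.5 -257.    50. ] [ 566.6 -330.7   50. ]
wide [ 529.  -288.2  132.5] 4.1 [ 528.1 -287.3  130. ] [ 534.5 -287.7  130. ]
narrow [ 467.8 -295.1  131.8] 2.1 [ 467.4 -294.9  130. ] [ 471.  -294.6  130. ]
wide [ 528.1 -288.3  108. ]
narrow [ 465.6 -296.8  108. ]
tread plate [565.6 298.5  37.7] 1.7
tread plate [531.9 213.8  42.4] 2.3
tread plate [423.1 254.8  66.7] 0.5
tread plate [444.3 328.4  68.9] 8.5
base z8 [433.8 349.4   8. ]
base z8 [402.8 242.3   8. ]
base z8 [541.5 202.9   8. ]
base z8 [574.  313.7   8. ]
```

```bash
cat >> h.py <<'E'
def need(pos,Rt):
    "shift (mm, tool axes now) and turn (deg rotvec) from measured pose to target; Rt Rotation"
    o=arm.get_obs();R0=R.from_euler("xyz",o["tool_rot"])
    print("t",round(o["time"],2),"tcp",o["ee_pos"].round(1),"F",o["wrist_force"].round(1),"gap",round(o["finger_gap"]*94,1))
    print("shift now-axes",R0.inv().apply(np.array(pos)-o["ee_pos"]).round(1),"| target-axes",Rt.inv().apply(np.array(pos)-o["ee_pos"]).round(1),"turn",np.degrees((R0.inv()*Rt).as_rotvec()).round(2))
def down(yaw): return R.from_euler("xyz",[180,0,yaw],degrees=True)
E
python3 - <<'E'
from h import *
need([528.3,-288,200],down(7))
E
```

```text
t 0.1 tcp [ 194.8 -540.5  204.7] F [ 0.2 -0.7 -0.4] gap 94.0
shift now-axes [ 399.4 -124.5    5. ] | target-axes [ 361.8 -209.9    4.7] turn [-0.09 -0.   12.81]
```

```bash
python3 -m pendant '[[0,0,6.4,0,0,0,1],[0,0,6.4,0,0,0,1],[0,0,0,0.024,-0.014,0,1],[0,0,0,0.024,-0.014,0,1],[0,0,0,0.024,-0.014,0,1],[0,0,0,0.024,-0.014,0,1],[0,0,0,0.024,-0.014,0,1],[0,0,0,0.024,-0.014,0,1],[0,0,0,0.024,-0.014,0,1],[0,0,0,0.024,-0.014,0,1]]'
python3 -m pendant '[[0,0,0,0.024,-0.014,0,1],[0,0,0,0.024,-0.014,0,1],[0,0,0,0.024,-0.014,0,1],[0,0,0,0.024,-0.014,0,1],[0,0,0,0.024,-0.014,0,1],[0,0,0,0.024,-0.014,0,1],[0,0,0,0.024,-0.014,0,1],[0,0,0,0,0,0,1],[0,0,0,0,0,0,1]]'
python3 - <<'E'
from h import *
need([528.3,-288,200],down(7))
for n in("side","top"):
    i=arm.snapshot(n)[:,:,::-1];cv2.imwrite(f"pics/{n}1.png",i)
crop(cv2.imread("pics/side1.png"),370,150,160,160,4.5,"pics/s1c.png")
crop(cv2.imread("pics/top1.png"),390,150,100,100,6,"pics/t1c.png")
E
```

```text
time: 0.93
ee_pos: [372.6, -405.1, 205.1]
tool_rot: [-3.141, 0.0, 0.122]
wrist_force: [-0.9, -0.5, 0.6]
finger_gap: 1.0
time: 1.68
ee_pos: [527.0, -287.6, 204.8]
tool_rot: [-3.141, 0.001, 0.125]
wrist_force: [-0.9, 0.0, -0.1]
finger_gap: 0.998
t 1.68 tcp [ 527.  -287.6  204.8] F [-0.9  0.  -0.1] gap 93.8
shift now-axes [1.2 0.6 4.8] | target-axes [1.2 0.6 4.8] turn [-0.03  0.07  0.17]
```

View pics/s1c.png

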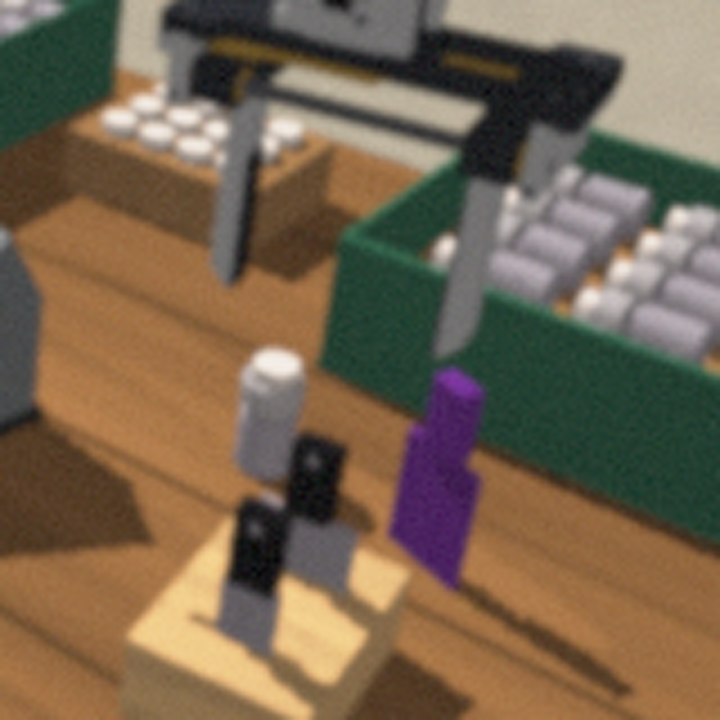

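View pics/top1.png

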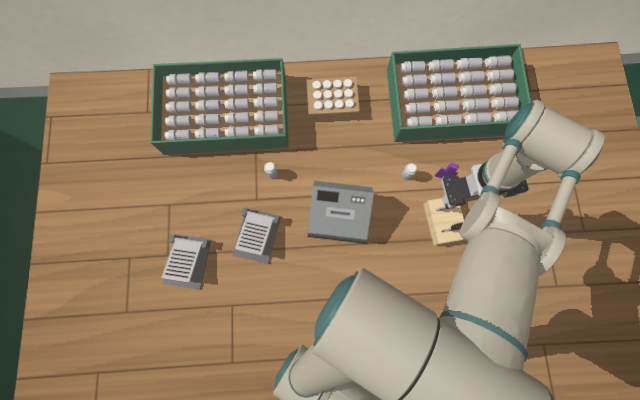

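The side crop shows the open fingers above the rack, with tips at crop (230,283) and (452,355). The far gauge is fully visible with handle top at crop (322,442), and the narrow gauge is in front of it. I'll check the side camera's bias against the fingertips.

Run:
```python
from h import *
S=lambda p:(np.array(p)-[370,150]+.5)*4.5-.5
o=arm.get_obs();Rt=R.from_euler("xyz",o["tool_rot"]);p=o["ee_pos"]
for d in(-53,-47,47,53): print(d,S(proj("side",p+Rt.apply([0,d,0]))).round(1))
print("tcp",S(proj("side",p)).round(1))
g=np.array([528.3,-288,10]);u=np.array([0,0,1]);y=R.from_euler("z",7,degrees=True).apply([0,1,0]);x=R.from_euler("z",7,degrees=True).apply([1,0,0])
for n,q in dict(topc=g+u*120,hb=g+u*75,topcorner1=g+u*120+12*y-7*x,topcorner2=g+u*120-12*y-7*x,botc1=g+75*u+12*y-7*x,botc2=g+75*u-12*y-7*x,sh1=g+75*u-25*y-2.5*x,sh2=g+75*u+25*y-2.5*x).items(): print(n,S(proj("side",q)).round(1))
```

```text
-53 [226.6 279. ]
-47 [238.4 283. ]
47 [436.5 349.6]
53 [450.1 354.2]
tcp [334.1 315.2]
topc [312.5 444. ]
hb [299.9 517.5]
topcorner1 [282.8 441.8]
topcorner2 [330.8 460.4]
botc1 [271.  515.2]
botc2 [317.5 534.5]
sh1 [347.  540.3]
sh2 [250.2 500.6]
```

Run:
```python
from h import *
i=cv2.imread("pics/side1.png")
crop(i,415,235,50,50,14,"pics/s1d.png")
crop(i,412,180,70,60,10,"pics/s1e.png")
```

```text
(no output)
```

View pics/s1d.png

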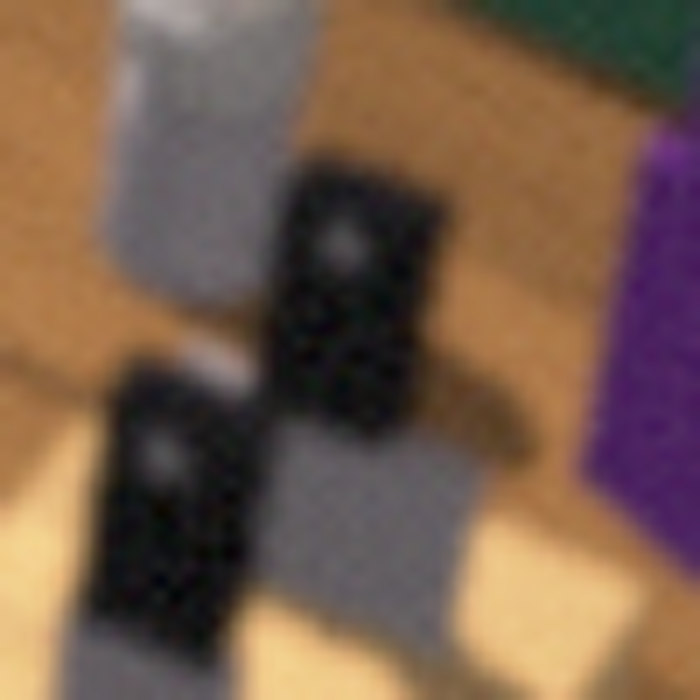

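View pics/s1e.png

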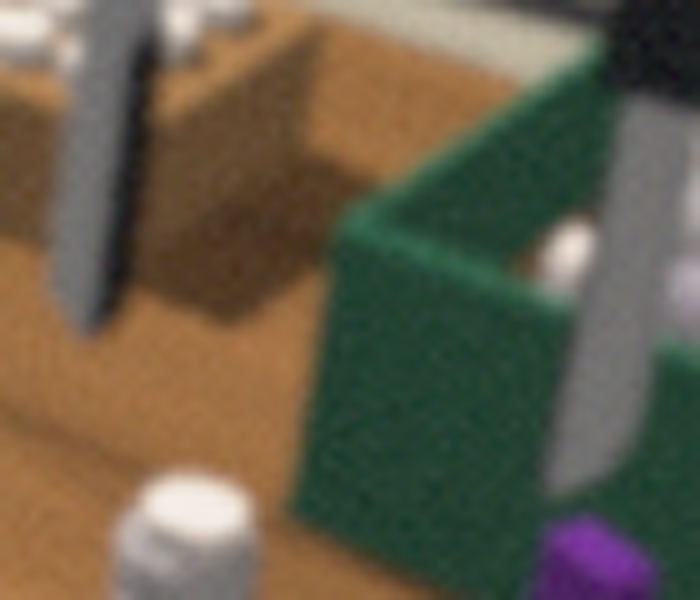

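```bash
python3 -m pendant '[[0,0,0,0.004,0,0.025,1],[0,0,0,0,0,0.025,1],[0,0,0,0,0,0.025,1],[0,0,0,0,0,0.02,1],[0,0,0,0,0,0.01,1],[0,0,0,0,0,0,1],[0,0,0,0,0,0,1]]'
python3 - <<'E'
from h import *
need([531,-287.6,92],down(7))
i=arm.snapshot("side")[:,:,::-1];cv2.imwrite("pics/side2.png",i)
crop(cv2.imread("pics/side2.png"),400,210,80,80,9,"pics/s2c.png")
i=arm.snapshot("top")[:,:,::-1];cv2.imwrite("pics/top2.png",i)
crop(cv2.imread("pics/top2.png"),400,150,100,100,7,"pics/t2c.png")
o=arm.get_obs();Rt=R.from_euler("xyz",o["tool_rot"]);p=o["ee_pos"]
for x in(-8,8):
  for d in(-53,-47,47,53): print(x,d,((proj("side",p+Rt.apply([x,d,0]))-[400,210]+.5)*9).round(1))
E
```

```text
time: 2.37
ee_pos: [530.1, -288.9, 100.7]
tool_rot: [3.141, 0.0, 0.121]
wrist_force: [0.2, 0.4, 0.3]
finger_gap: 1.001
t 2.37 tcp [ 530.1 -288.9  100.7] F [0.2 0.4 0.3] gap 94.1
shift now-axes [ 1.  -1.2  8.7] | target-axes [ 1.  -1.2  8.7] turn [ 0.01  0.01 -0.05]
-8 -53 [136.5 374. ]
-8 -47 [158.5 382.8]
-8 47 [528.3 531. ]
-8 53 [553.6 541.1]
8 -53 [164.5 343.5]
8 -47 [186.4 352.1]
8 47 [553.1 496.3]
8 53 [578.1 506.2]
```

View pics/s2c.png

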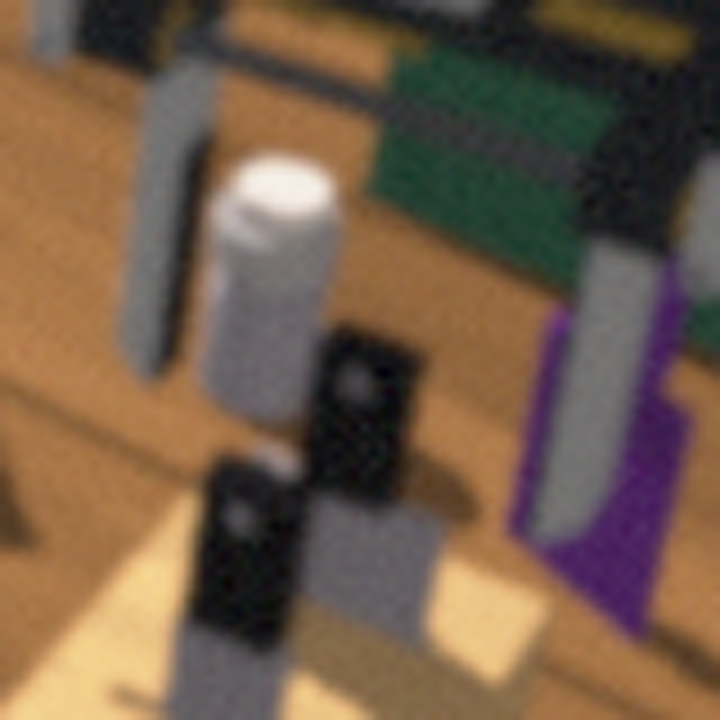

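View pics/t2c.png

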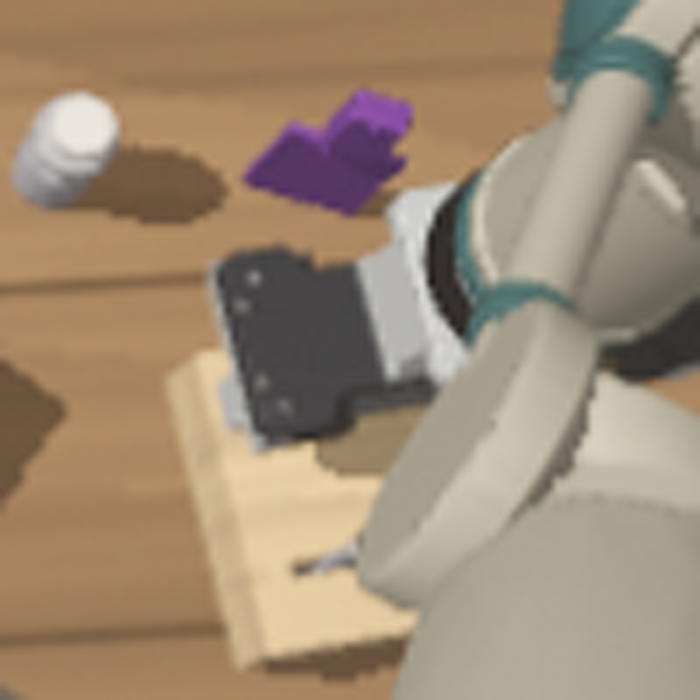

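The side view shows the fingers straddling the far handle, with tips at crop (150,380) and (530,538) and the handle bottom at about (351,495). The side camera agrees with the robot pose to about 1 px and puts the handle a few mm further in x than the top view does. I'll compromise at x≈533.

```bash
python3 -m pendant '[[0,0,0,0.003,-0.001,0.004,1],[0,0,0,0,0,0.0035,1],[0,0,0,0,0,0,1],[0,0,0,0,0,0,1]]'
python3 -m pendant '[[0,0,0,0,0,0,-1],[0,0,0,0,0,0,-1],[0,0,0,0,0,0,-1],[0,0,0,0,0,0,-1],[0,0,0,0,0,0,-1],[0,0,0,0,0,0,-1],[0,0,0,0,0,0,-1],[0,0,0,0,0,0,-1]]'
python3 - <<'E'
from h import *
need([531,-287.6,92],down(7))
i=arm.snapshot("side")[:,:,::-1];cv2.imwrite("pics/side3.png",i)
crop(cv2.imread("pics/side3.png"),400,210,80,80,9,"pics/s3c.png")
E
```

```text
time: 2.8
ee_pos: [533.4, -286.6, 93.0]
tool_rot: [3.142, 0.0, 0.123]
wrist_force: [-0.0, 0.6, 0.3]
finger_gap: 0.997
time: 3.47
ee_pos: [533.4, -286.8, 93.0]
tool_rot: [3.142, 0.0, 0.122]
wrist_force: [-1.2, 0.6, 0.3]
finger_gap: 0.468
t 3.47 tcp [ 533.4 -286.8   93. ] F [-1.2  0.6  0.3] gap 44.0
shift now-axes [-2.5  0.5  1. ] | target-axes [-2.5  0.5  1. ] turn [0.   0.   0.01]
```

View pics/s3c.png

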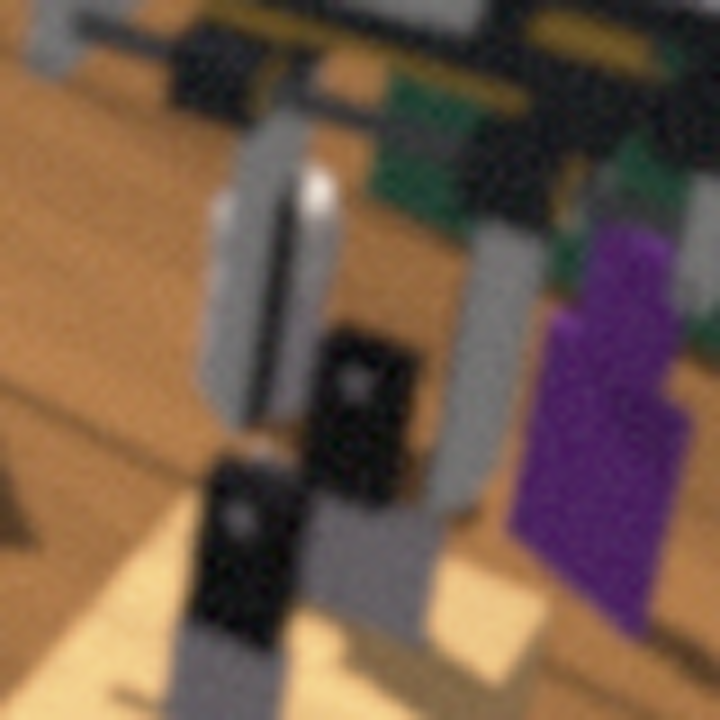

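The view shows the jaws half closed, tips at (245,432) and (435,512), nearly centred on the handle at about (355,469). It is still slightly right, so I'll nudge and finish closing.

```bash
python3 -m pendant '[[0,0,0,0.001,0.0025,0,-1],[0,0,0,0,0,0,-1],[0,0,0,0,0,0,-1],[0,0,0,0,0,0,-1],[0,0,0,0,0,0,-1],[0,0,0,0,0,0,-1],[0,0,0,0,0,0,-1]]'
python3 - <<'E'
from h import *
need([531,-287.6,92],down(7))
i=arm.snapshot("side")[:,:,::-1];cv2.imwrite("pics/side4.png",i)
crop(cv2.imread("pics/side4.png"),400,210,80,80,9,"pics/s4c.png")
E
```

```text
time: 4.1
ee_pos: [534.7, -289.2, 93.0]
tool_rot: [3.141, -0.0, 0.122]
wrist_force: [-0.3, -0.2, -0.2]
finger_gap: 0.252
t 4.1 tcp [ 534.7 -289.2   93. ] F [-0.3 -0.2 -0.2] gap 23.7
shift now-axes [-3.5 -2.   1. ] | target-axes [-3.5 -2.   1. ] turn [ 0.01 -0.    0.02]
```

View pics/s4c.png

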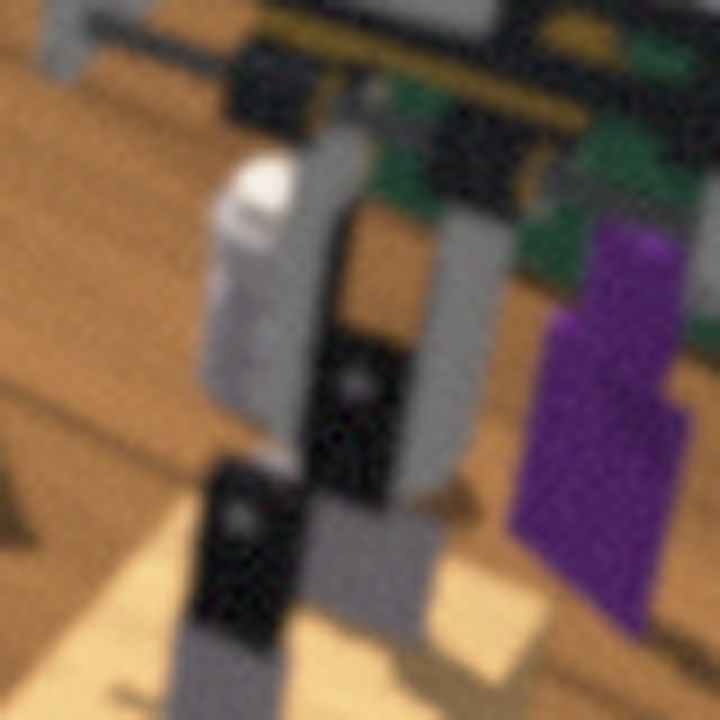

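Gripped at 23.7 mm. Now lifting.

```bash
python3 -m pendant '[[0,0,0,0,0,-0.008,-1],[0,0,0,0,0,-0.012,-1],[0,0,0,0,0,-0.015,-1],[0,0,0,0,0,-0.015,-1],[0,0,0,0,0,-0.02,-1],[0,0,0,0,0,-0.03,-1],[0,0,0,0,0,-0.03,-1],[0,0,0,0,0,-0.03,-1],[0,0,0,0,0,-0.02,-1],[0,0,0,0,0,0,-1]]'
python3 - <<'E'
from h import *
psi=-9.5
nz=R.from_euler("zy",[psi,-30],degrees=True).apply([0,0,1]);print(nz)
# tool: z=-nz, y = -nest y (dir psi-90)
ny=np.array([-np.sin(np.radians(psi)),np.cos(np.radians(psi)),0])
Z=-nz;Y=-ny;X=np.cross(Y,Z);Rt=R.from_matrix(np.c_[X,Y,Z])
print("euler",Rt.as_euler("xyz",degrees=True))
m=np.array([526,25.5,105])
need(m+nz*(81+40),Rt)   # blade tip 40 above mouth
i=arm.snapshot("side")[:,:,::-1];cv2.imwrite("pics/side5.png",i)
crop(cv2.imread("pics/side5.png"),380,110,120,120,6,"pics/s5c.png")
E
```

```text
time: 4.98
ee_pos: [536.6, -290.3, 278.7]
tool_rot: [3.135, -0.007, 0.122]
wrist_force: [0.3, 0.1, -0.2]
finger_gap: 0.255
[-5.00000000e-01  6.93889390e-18  8.66025404e-01]
euler [-177.63317557  -29.65858195   -9.5       ]
t 4.98 tcp [ 536.6 -290.3  278.7] F [ 0.3  0.1 -0.2] gap 24.0
shift now-axes [ -32.5 -322.6   66.5] | target-axes [-140.3 -299.5   11.7] turn [-1.67 29.3  15.61]
```

View pics/s5c.png

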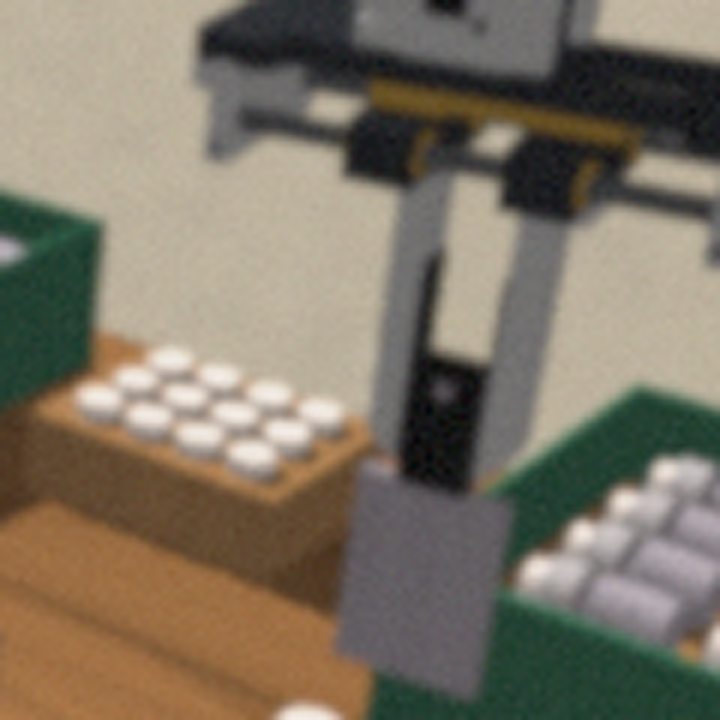

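```bash
cat >> h.py <<'E'
def nest(psi=-9.5):
    c,s=np.cos(np.radians(psi)),np.sin(np.radians(psi))
    nz=np.array([-.5*c,-.5*s,np.sqrt(.75)]);ny=np.array([-s,c,0]);Z=-nz;Y=-ny;X=np.cross(Y,Z)
    return nz,ny,R.from_matrix(np.c_[X,Y,Z])
def blade(dx=0,dy=0,L=81,face=-2.5):
    o=arm.get_obs();Rt=R.from_euler("xyz",o["tool_rot"])
    return {n:o["ee_pos"]+Rt.apply([dx+face,dy+y,L-z]) for n,(y,z) in dict(BL=(-25,0),BR=(25,0),TL=(-25,75),TR=(25,75),HL=(-12,75),HR=(12,75)).items()}
E
python3 - <<'E'
from h import *
nz,ny,Rt=nest();print(nz,"euler",Rt.as_euler("xyz",degrees=True).round(2))
m=np.array([526,25.5,105])
need(m+nz*(81+40),Rt); need(m+nz*(81+40),down(-9.5))
for n,p in blade().items(): print(n,((proj("side",p)-[380,110]+.5)*6).round(0))
E
```

```text
[-0.4931428  0.0825238  0.8660254] euler [180.  -30.   -9.5]
t 5.03 tcp [ 535.5 -289.6  275.6] F [-0.3 -0.7 -1.2] gap 24.1
shift now-axes [ -29.2 -331.3   64.6] | target-axes [-138.5 -309.2   -4. ] turn [-4.16 29.54 16.17]
t 5.03 tcp [ 535.5 -289.6  275.6] F [-0.3 -0.7 -1.2] gap 24.1
shift now-axes [ -29.2 -331.3   64.6] | target-axes [-121.9 -309.2   65.8] turn [ 0.16 -0.25 16.52]
BL [328. 656.]
BR [467. 703.]
TL [356. 469.]
TR [504. 511.]
HL [394. 480.]
HR [464. 500.]
```

```bash
python3 -m pendant '[[0,0,5.5,0,0,0,-1],[0,0,5.5,0,0,0,-1],[0,0,5.5,0,0,0,-1],[0,6,0,0,0,0,-1],[0,6,0,0,0,0,-1],[0,6,0,0,0,0,-1],[0,6,0,0,0,0,-1],[0,6,0,0,0,0,-1],[0,0,0,-0.01,-0.022,0,-1],[0,0,0,-0.01,-0.022,0,-1]]'
python3 -m pendant '[[0,0,0,-0.01,-0.022,0,-1],[0,0,0,-0.01,-0.022,0,-1],[0,0,0,-0.01,-0.022,0,-1],[0,0,0,-0.01,-0.022,0,-1],[0,0,0,-0.01,-0.022,0,-1],[0,0,0,-0.01,-0.022,0,-1],[0,0,0,-0.01,-0.022,0,-1],[0,0,0,-0.01,-0.022,0,-1],[0,0,0,-0.01,-0.022,0,-1],[0,0,0,-0.01,-0.022,0,-1]]'
python3 -m pendant '[[0,0,0,-0.01,-0.022,0,-1],[0,0,0,-0.01,-0.022,0,-1],[0,0,0,0,0,0,-1],[0,0,0,0,0,0,-1]]'
python3 - <<'E'
from h import *
nz,ny,Rt=nest()
m=np.array([526,25.5,105])
need(m+nz*(81+40),Rt)
for n in("side","top"):
    i=arm.snapshot(n)[:,:,::-1];cv2.imwrite(f"pics/{n}6.png",i)
crop(cv2.imread("pics/side6.png"),280,110,120,120,6,"pics/s6c.png")
crop(cv2.imread("pics/top6.png"),290,160,100,100,6,"pics/t6c.png")
E
```

```text
time: 5.87
ee_pos: [521.2, -242.0, 258.9]
tool_rot: [-3.138, -0.518, -0.172]
wrist_force: [1.3, 0.7, 0.2]
finger_gap: 0.251
time: 6.7
ee_pos: [472.9, -10.3, 209.9]
tool_rot: [-3.141, -0.518, -0.166]
wrist_force: [0.3, 0.6, -1.4]
finger_gap: 0.255
time: 7.03
ee_pos: [463.5, 36.1, 200.3]
tool_rot: [3.14, -0.519, -0.161]
wrist_force: [0.1, -0.8, -1.8]
finger_gap: 0.256
t 7.03 tcp [463.5  36.1 200.3] F [ 0.1 -0.8 -1.8] gap 24.1
shift now-axes [ 7.2  0.2 -6.8] | target-axes [ 7.3  0.1 -6.8] turn [-0.06  0.29  0.25]
```

View pics/s6c.png

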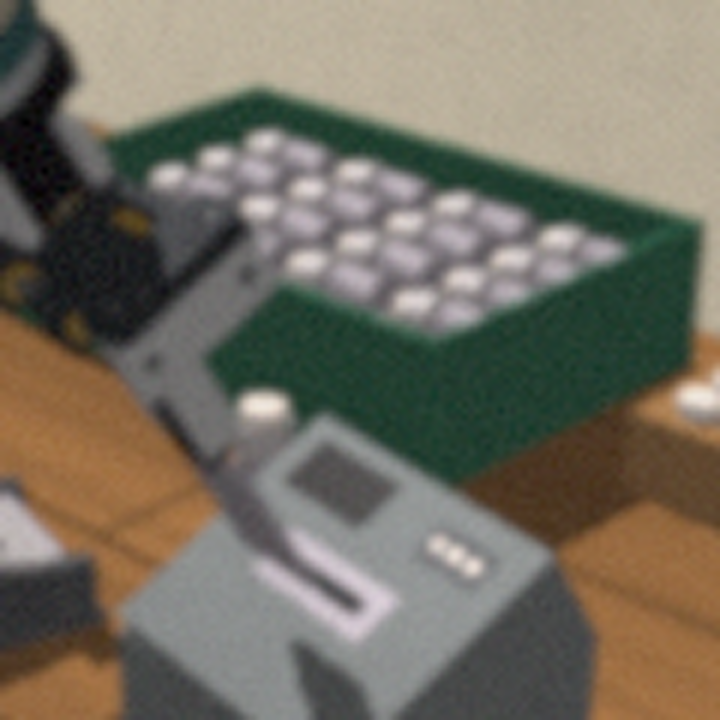

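View pics/t6c.png

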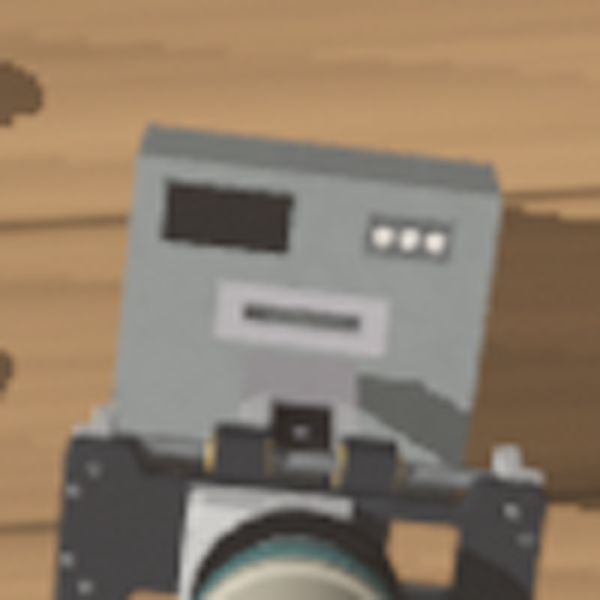

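Run:
```python
from h import *
t=cv2.imread("pics/top6.png");s=cv2.imread("pics/side6.png")
crop(t,322,202,40,30,18,"pics/t6d.png")
crop(s,312,180,40,40,16,"pics/s6d.png")
for f in(-2.5,2.5):
  for n,p in blade(face=f).items(): print(f,n,"top",((proj("top",p)-[322,202]+.5)*18).round(0),"side",((proj("side",p)-[312,180]+.5)*16).round(0))
```

```text
-2.5 BL top [171. 285.] side [156. 300.]
-2.5 BR top [498. 318.] side [334. 421.]
-2.5 TL top [155. 456.] side [-37.  15.]
-2.5 TR top [505. 492.] side [142. 131.]
-2.5 HL top [246. 465.] side [ 8. 45.]
-2.5 HR top [414. 483.] side [ 94. 100.]
2.5 BL top [175. 254.] side [177. 280.]
2.5 BR top [501. 288.] side [355. 399.]
2.5 TL top [159. 423.] side [-15.  -6.]
2.5 TR top [509. 459.] side [165. 109.]
2.5 HL top [250. 432.] side [30. 23.]
2.5 HR top [418. 450.] side [117.  78.]
```

View pics/t6d.png

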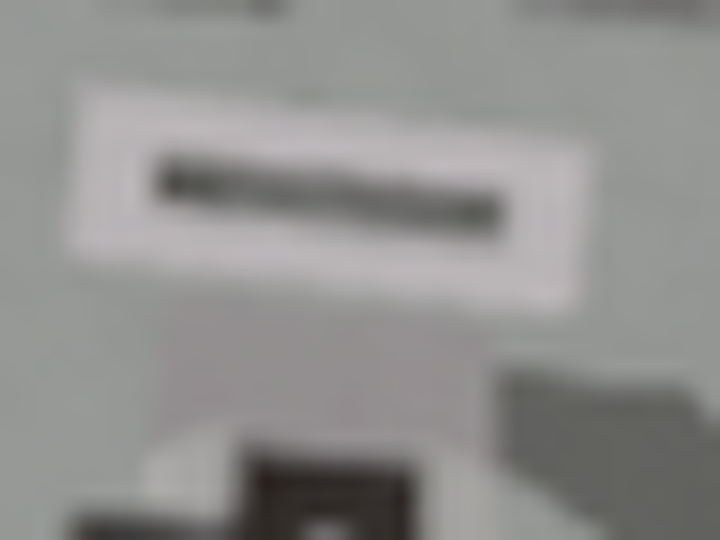

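View pics/s6d.png

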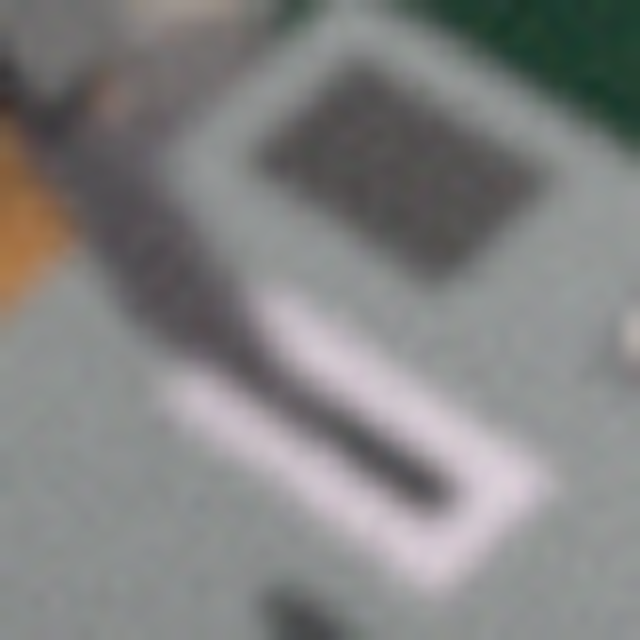

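The top crop shows the slot at crop (330,198) and the blade below it, well centred across (165–490 against 155–505). The side crop shows the blade nearly edge-on, pointing at the slot. I'll move closer so the parallax shrinks.

```bash
python3 -m pendant '[[0,0.3,0.2,0.006,0,0.007,-1],[0,0,0,0,0,0.007,-1],[0,0,0,0,0,0.007,-1],[0,0,0,0,0,0,-1],[0,0,0,0,0,0,-1]]'
python3 - <<'E'
from h import *
nz,ny,Rt=nest()
m=np.array([526,25.5,105])
need(m+nz*(81),Rt)
for n in("side","top"):
    i=arm.snapshot(n)[:,:,::-1];cv2.imwrite(f"pics/{n}7.png",i)
t=cv2.imread("pics/top7.png");s=cv2.imread("pics/side7.png")
crop(t,322,200,40,32,18,"pics/t7d.png")
crop(s,312,180,40,40,15,"pics/s7d.png")
for f in(-2.5,2.5):
  for n,p in blade(face=f).items(): print(f,n,"top",((proj("top",p)-[322,200]+.5)*18).round(0),"side",((proj("side",p)-[312,180]+.5)*15).round(0))
E
```

```text
time: 7.55
ee_pos: [481.2, 31.3, 186.7]
tool_rot: [-3.14, -0.527, -0.171]
wrist_force: [0.3, 0.3, -1.6]
finger_gap: 0.253
t 7.55 tcp [481.2  31.3 186.7] F [ 0.3  0.3 -1.6] gap 23.7
shift now-axes [-1.8 -1.7 12.3] | target-axes [-1.7 -1.7 12.3] turn [ 0.06 -0.18 -0.25]
-2.5 BL top [180. 230.] side [223. 321.]
-2.5 BR top [501. 265.] side [389. 435.]
-2.5 TL top [165. 395.] side [46. 62.]
-2.5 TR top [508. 432.] side [214. 171.]
-2.5 HL top [254. 405.] side [89. 90.]
-2.5 HR top [419. 423.] side [169. 142.]
2.5 BL top [184. 200.] side [242. 302.]
2.5 BR top [505. 234.] side [408. 415.]
2.5 TL top [168. 363.] side [66. 42.]
2.5 TR top [512. 400.] side [235. 151.]
2.5 HL top [257. 373.] side [109.  70.]
2.5 HR top [423. 390.] side [190. 122.]
```

View pics/t7d.png

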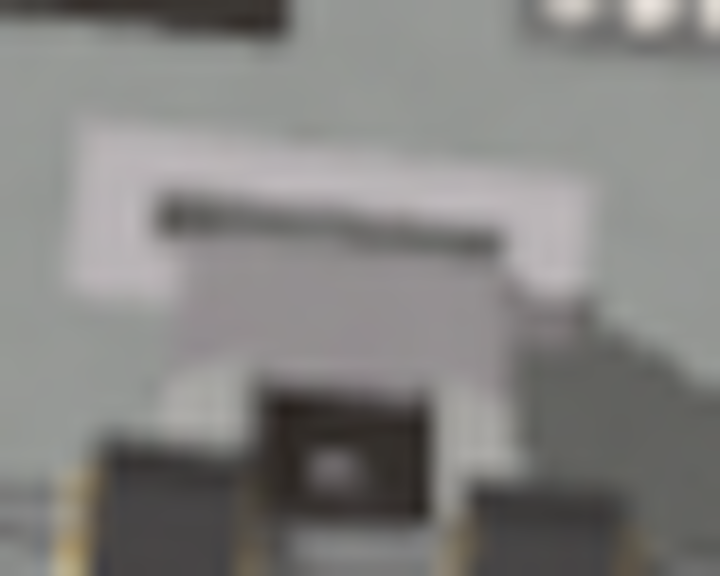

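View pics/s7d.png

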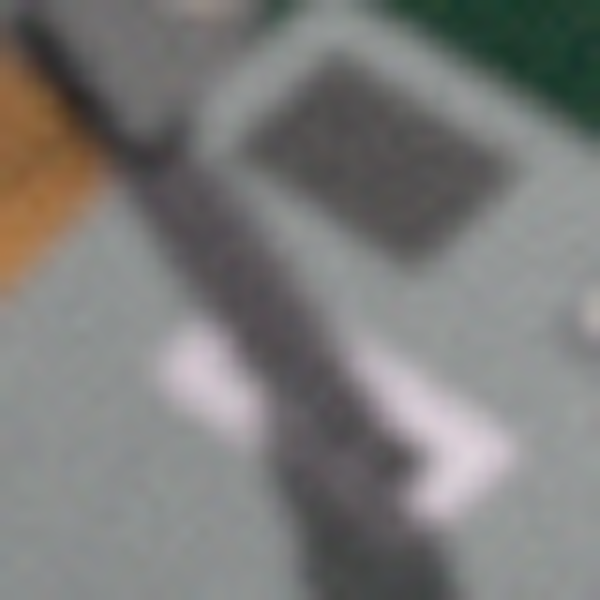

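The top crop shows the blade edge just overlapping the lower half of the slot, which is what I'd expect with about 12 mm still to travel. It sits about 2 mm right of centre, with slot centre at 329 and blade centre at 343. I'll correct that and descend while watching the force.

```bash
python3 -m pendant '[[0,0,0,0.0005,-0.002,0.003,-1],[0,0,0,0,0,0.003,-1],[0,0,0,0,0,0.003,-1],[0,0,0,0,0,0.002,-1],[0,0,0,0,0,0,-1]]'
python3 - <<'E'
from h import *
nz,ny,Rt=nest()
m=np.array([526,25.5,105])
need(m+nz*(81),Rt)
for n in("side","top"):
    i=arm.snapshot(n)[:,:,::-1];cv2.imwrite(f"pics/{n}8.png",i)
t=cv2.imread("pics/top8.png");s=cv2.imread("pics/side8.png")
crop(t,322,200,40,32,18,"pics/t8d.png")
crop(s,312,180,40,40,15,"pics/s8d.png")
E
```

```text
time: 8.07
ee_pos: [487.5, 33.1, 178.0]
tool_rot: [-3.14, -0.528, -0.169]
wrist_force: [-0.3, -0.0, -1.6]
finger_gap: 0.254
t 8.07 tcp [487.5  33.1 178. ] F [-0.3 -0.  -1.6] gap 23.9
shift now-axes [-2.5  1.2  1.8] | target-axes [-2.5  1.1  1.8] turn [-0.   -0.25 -0.17]
```

View pics/t8d.png

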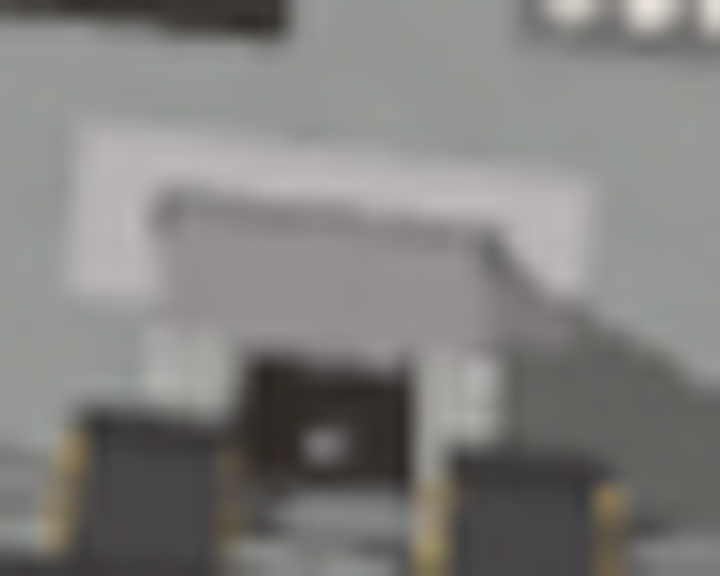

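View pics/s8d.png

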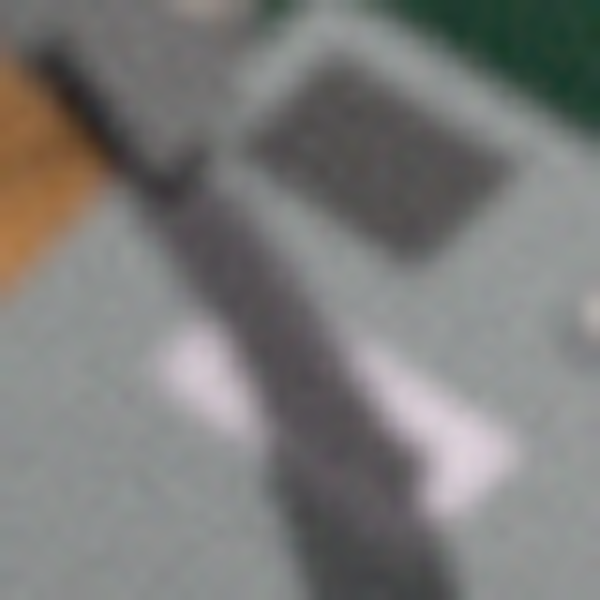

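The top crop now shows the blade (162–487) centred in the slot (155–503), with a thin dark gap above it. I'll continue inward.

```bash
python3 -m pendant '[[0,0,0,0.0005,0.0005,0.002,-1],[0,0,0,0,0,0.002,-1],[0,0,0,0,0,0.002,-1],[0,0,0,0,0,0.002,-1],[0,0,0,0,0,0,-1]]'; python3 -m pendant '[[0,0,0,0,0,0.003,-1],[0,0,0,0,0,0.003,-1],[0,0,0,0,0,0,-1]]'
```

```text
time: 8.58
ee_pos: [491.9, 31.7, 171.4]
tool_rot: [-3.14, -0.528, -0.17]
wrist_force: [-0.5, -0.3, -0.8]
finger_gap: 0.251
time: 8.83
ee_pos: [494.9, 31.2, 166.1]
tool_rot: [-3.14, -0.528, -0.17]
wrist_force: [-0.7, -0.3, -0.4]
finger_gap: 0.255
```

No contact force at about 12 mm inside. I'll keep going.

```bash
python3 -m pendant '[[0,0,0,0,0,0.004,-1],[0,0,0,0,0,0.004,-1],[0,0,0,0,0,0.004,-1],[0,0,0,0,0,0,-1]]'; python3 -m pendant '[[0,0,0,0,0,0.005,-1],[0,0,0,0,0,0.005,-1],[0,0,0,0,0,0.004,-1],[0,0,0,0,0,0,-1],[0,0,0,0,0,0,-1]]'
python3 - <<'E'
from h import *
nz,ny,Rt=nest()
m=np.array([526,25.5,105])
need(m+nz*(81-55),Rt)
t=arm.snapshot("top")[:,:,::-1]; cv2.imwrite("pics/top9.png",t)
crop(t,300,180,80,70,9,"pics/t9d.png")
E
```

```text
time: 9.17
ee_pos: [500.8, 30.2, 155.4]
tool_rot: [-3.14, -0.527, -0.17]
wrist_force: [0.6, -0.5, -2.3]
finger_gap: 0.25
time: 9.58
ee_pos: [507.8, 29.1, 143.8]
tool_rot: [-3.14, -0.528, -0.17]
wrist_force: [0.4, 1.2, -0.6]
finger_gap: 0.254
t 9.58 tcp [507.8  29.1 143.8] F [ 0.4  1.2 -0.6] gap 23.8
shift now-axes [-3.4  0.5 16.9] | target-axes [-3.3  0.5 16.9] turn [ 0.01 -0.25 -0.19]
```

View pics/t9d.png

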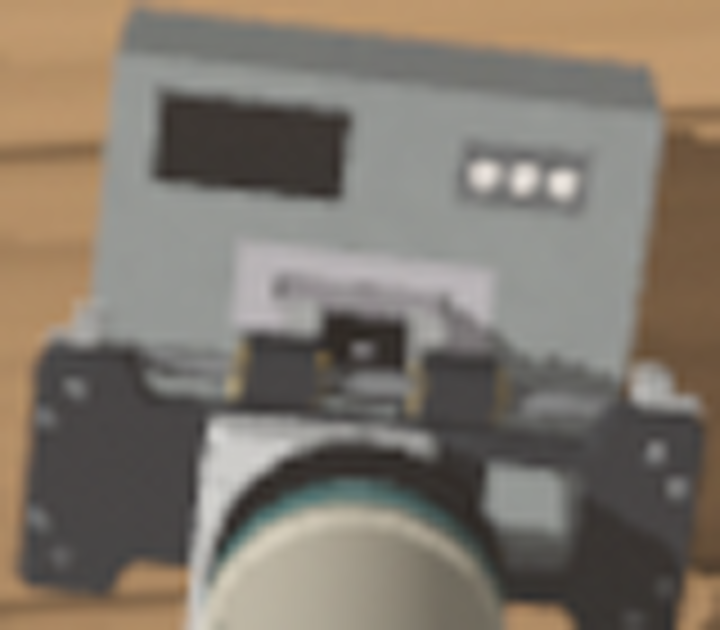

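The gauge is about 38 mm in, aligned and free of force. Now the last stretch, slowly.

```bash
python3 -m pendant '[[0,0,0,0,0,0.004,-1],[0,0,0,0,0,0.004,-1],[0,0,0,0,0,0.003,-1],[0,0,0,0,0,0,-1]]'; python3 -m pendant '[[0,0,0,0,0,0.002,-1],[0,0,0,0,0,0,-1]]'; python3 -m pendant '[[0,0,0,0,0,0.002,-1],[0,0,0,0,0,0,-1]]';  python3 -m pendant '[[0,0,0,0,0,0.001,-1],[0,0,0,0,0,0,-1]]'
```

```text
time: 9.97
ee_pos: [513.2, 28.2, 134.0]
tool_rot: [-3.14, -0.528, -0.17]
wrist_force: [-0.6, 0.0, -1.5]
finger_gap: 0.254
time: 10.13
ee_pos: [514.4, 28.0, 132.7]
tool_rot: [-3.14, -0.528, -0.17]
wrist_force: [-0.1, 0.1, -1.8]
finger_gap: 0.252
time: 10.3
ee_pos: [515.4, 27.8, 131.1]
tool_rot: [-3.14, -0.529, -0.17]
wrist_force: [-0.8, 0.3, -2.1]
finger_gap: 0.253
time: 10.47
ee_pos: [515.7, 27.9, 131.0]
tool_rot: [-3.14, -0.529, -0.17]
wrist_force: [-4.1, 1.0, 4.3]
finger_gap: 0.251
```

Contact is along the slot axis at about the floor depth. I'll push a little more to confirm.

```bash
python3 -m pendant '[[0,0,0,0,0,0.001,-1],[0,0,0,0,0,0,-1],[0,0,0,0,0,0,-1]]'; python3 -m pendant '[[0,0,0,0,0,0.001,-1],[0,0,0,0,0,0,-1]]'
python3 - <<'E'
from h import *
s=arm.snapshot("side")[:,:,::-1]; cv2.imwrite("pics/side10.png",s)
crop(s,290,150,90,80,8,"pics/s10d.png")
E
```

```text
time: 10.72
ee_pos: [516.1, 27.9, 131.0]
tool_rot: [-3.139, -0.53, -0.17]
wrist_force: [-9.9, 2.7, 11.9]
finger_gap: 0.252
time: 10.88
ee_pos: [517.0, 27.9, 131.1]
tool_rot: [-3.139, -0.532, -0.17]
wrist_force: [-12.8, 1.7, 19.2]
finger_gap: 0.251
```

View pics/s10d.png

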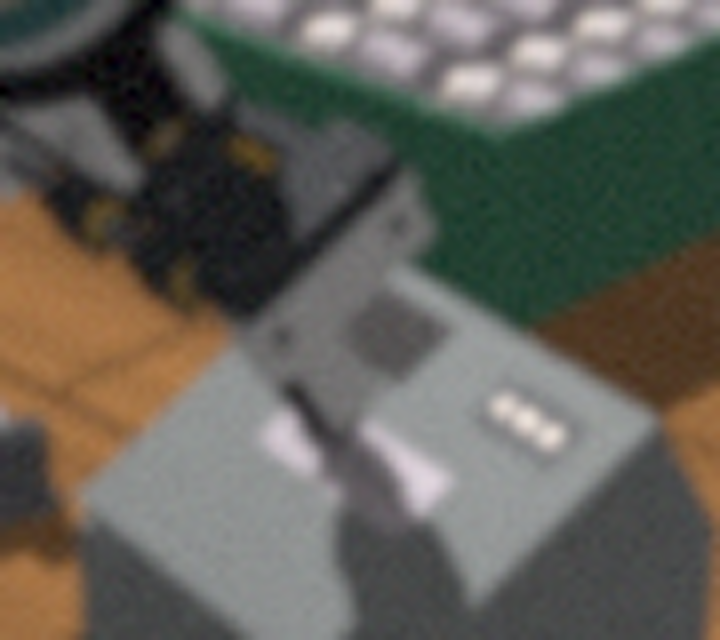

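It holds firm at about 23 N along the axis with no further travel, so it is on the floor. I'll relieve the push, open and back out.

```bash
python3 -m pendant '[[0,0,0,0,0,-0.0025,-1],[0,0,0,0,0,0,-1],[0,0,0,0,0,0,0.2],[0,0,0,0,0,0,0.2],[0,0,0,0,0,0,0.2],[0,0,0,0,0,0,0.2],[0,0,0,0,0,0,0.2],[0,0,0,0,0,0,0.2],[0,0,0,0,0,0,0.2]]'
python3 -m pendant '[[0,0,0,0,0,-0.01,0.2],[0,0,0,0,0,-0.02,0.2],[0,0,0,0,0,-0.02,0.2],[0,0,0,0,0,-0.03,0.2],[0,0,0,0,0,-0.03,0.2],[0,0,0,0,0,-0.03,0.2],[0,0,0,0,0,-0.03,0.2],[0,0,0,0,0,0,0.2]]'
python3 - <<'E'
from h import *
for n in("side","top"):
    i=arm.snapshot(n)[:,:,::-1];cv2.imwrite(f"pics/{n}11.png",i)
crop(cv2.imread("pics/top11.png"),300,180,80,70,9,"pics/t11d.png")
crop(cv2.imread("pics/side11.png"),290,160,90,80,8,"pics/s11d.png")
E
```

```text
time: 11.68
ee_pos: [515.7, 27.8, 130.8]
tool_rot: [-3.14, -0.529, -0.17]
wrist_force: [0.2, -0.4, 0.1]
finger_gap: 0.601
time: 12.35
ee_pos: [432.2, 42.4, 284.1]
tool_rot: [-3.137, -0.54, -0.17]
wrist_force: [1.1, -1.0, 1.2]
finger_gap: 0.608
```

View pics/t11d.png

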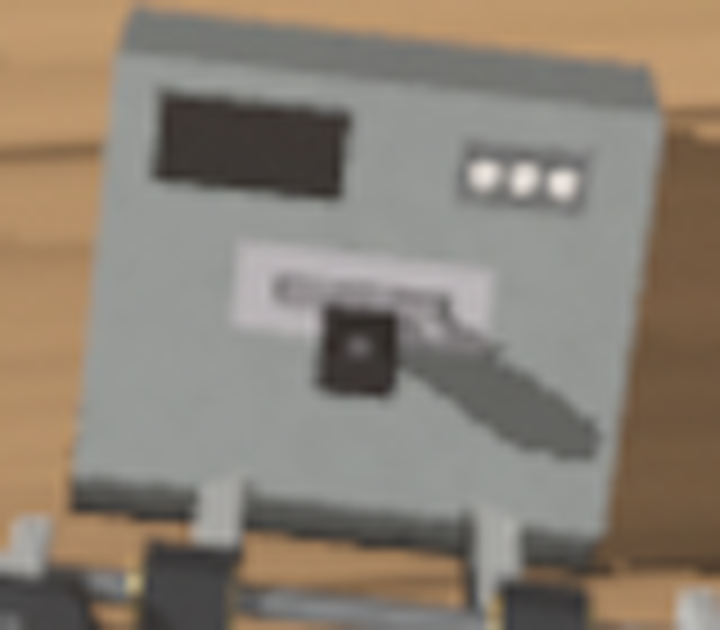

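View pics/s11d.png

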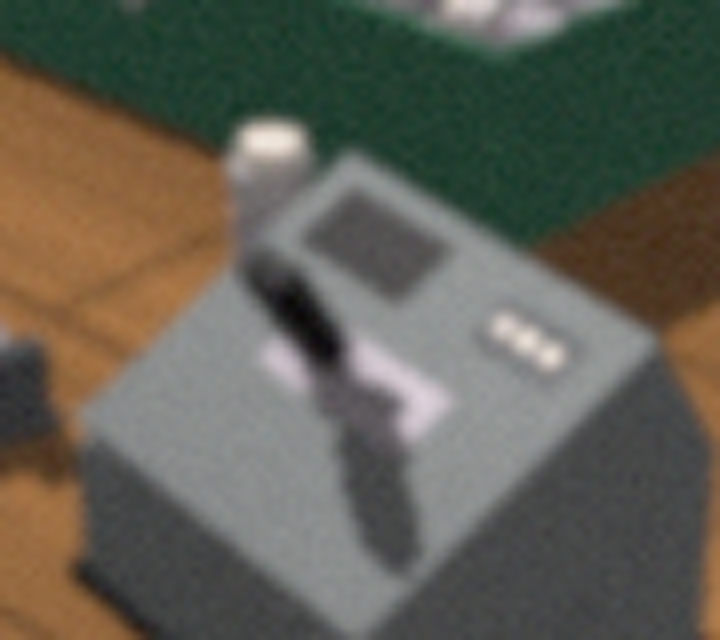

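Both views show the gauge standing in the slot: handle at top crop (358,350), about 20 mm off the face, and axis-aligned. The retreat didn't disturb it. The in-hand length was 83 mm (TCP 93, slot floor 10), so the contact depth works out at 55 mm. Next is the treadle, with the pad at about (464,283) and 59 mm high at rest.

Run:
```python
from h import *
need([464,283,120],down(-12))
```

```text
t 12.45 tcp [431.2  42.1 278.8] F [-0.3 -0.3 -0.8] gap 56.3
shift now-axes [ -87.7 -242.6  133.3] | target-axes [ -18.  -242.4  158.8] turn [ -0.75 -30.46   2.27]
```

```bash
python3 -m pendant '[[0,-6.1,0.4,0,0,0,-1],[0,-6.1,0.4,0,0,0,-1],[0,-6.1,0.4,0,0,0,-1],[0,-6.1,0.4,0,0,0,-1],[0,-6.1,0.4,0,0,0,-1],[0,0,0,0,0,0,-1]]'
python3 -m pendant '[[0,0,0,-0.0018,-0.024,0,-1],[0,0,0,-0.0018,-0.024,0,-1],[0,0,0,-0.0018,-0.024,0,-1],[0,0,0,-0.0018,-0.024,0,-1],[0,0,0,-0.0018,-0.024,0,-1],[0,0,0,-0.0018,-0.024,0,-1],[0,0,0,-0.0018,-0.024,0,-1],[0,0,0,-0.0018,-0.024,0,-1],[0,0,0,-0.0018,-0.024,0,-1],[0,0,0,-0.0018,-0.026,0,-1]]'
python3 -m pendant '[[0,0,0,0,0,0.025,-1],[0,0,0,0,0,0.025,-1],[0,0,0,0,0,0.025,-1],[0,0,0,0,0,0.025,-1],[0,0,0,0,0,0.025,-1],[0,0,0,0,0,0.025,-1],[0,0,0,0,0,0,-1],[0,0,0,0,0,0,-1]]'
python3 - <<'E'
from h import *
need([464,283,59],down(-12))
for n in("side","top"):
    i=arm.snapshot(n)[:,:,::-1];cv2.imwrite(f"pics/{n}12.png",i)
crop(cv2.imread("pics/top12.png"),210,160,160,110,5,"pics/t12d.png")
crop(cv2.imread("pics/side12.png"),200,110,160,130,5,"pics/s12d.png")
E
```

```text
time: 12.95
ee_pos: [435.2, 40.6, 274.2]
tool_rot: [-3.132, 0.01, -0.204]
wrist_force: [0.3, -0.0, -0.7]
finger_gap: 0.211
time: 13.78
ee_pos: [460.7, 283.2, 278.6]
tool_rot: [-3.132, 0.004, -0.202]
wrist_force: [1.1, -0.0, 0.8]
finger_gap: 0.007
time: 14.45
ee_pos: [459.7, 283.5, 128.5]
tool_rot: [-3.134, 0.007, -0.202]
wrist_force: [-0.3, -0.3, -0.3]
finger_gap: 0.007
t 14.45 tcp [459.7 283.5 128.5] F [-0.3 -0.3 -0.3] gap 0.7
shift now-axes [ 4.8  0.2 69.5] | target-axes [ 4.3 -0.4 69.5] turn [-0.46  0.4   0.44]
```

View pics/t12d.png

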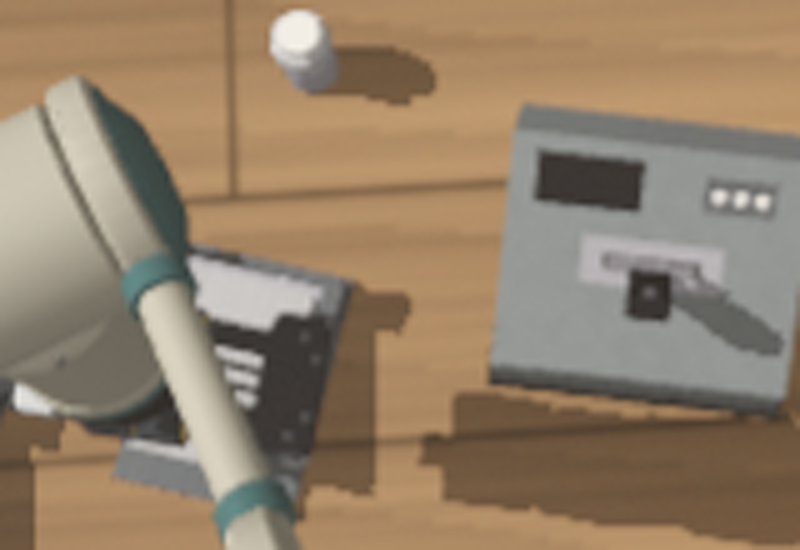

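View pics/s12d.png

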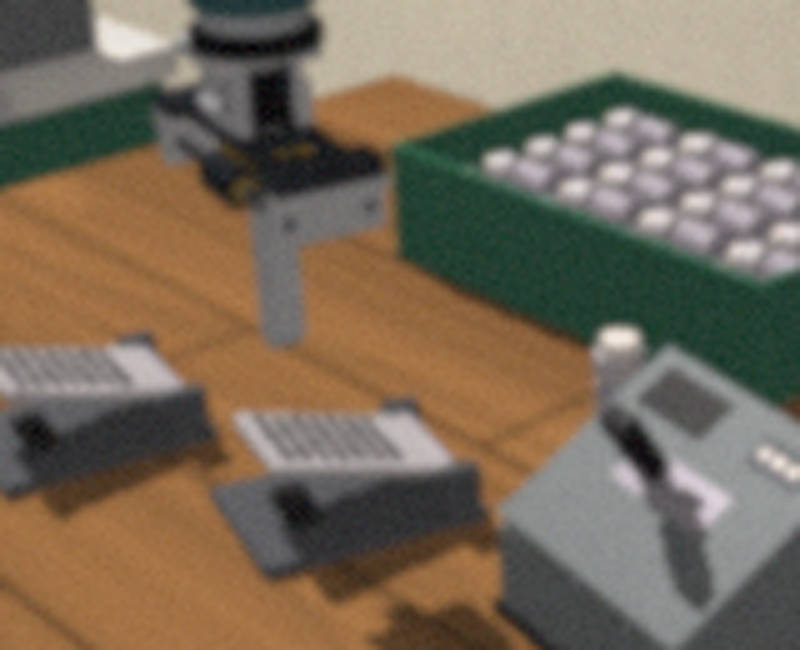

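Run:
```python
from h import *
S=lambda p:((proj("side",p)-[200,110]+.5)*5).round(0)
print(S([464,283,59]),S([459.7,283.5,59]),S([459.7,283.5,128.5]))
c=np.radians(-15);ex=np.array([np.cos(c),np.sin(c),0]);ey=np.array([-ex[1],ex[0],0])
b=np.array([492.5,277,0])
for n,(l,w) in dict(freeL=(120,40),freeR=(120,-40),hR=(0,-40),hL=(0,40),pad=(90,0)).items():
    t=np.radians(15);p=b+ex*(58-l*np.cos(t))+ey*w+[0,0,35+l*np.sin(t)];print(n,p.round(),S(p),((proj("top",p)-[210,160]+.5)*5).round(0))
```

```text
[300. 442.] [294. 445.] [283. 344.]
freeL [447. 331.  66.] [231. 417.] [128. 442.]
freeR [426. 253.  66.] [278. 471.] [264. 470.]
hR [538. 223.  35.] [455. 466.] [317. 285.]
hL [559. 301.  35.] [402. 415.] [187. 259.]
pad [465. 284.  58.] [299. 442.] [210. 408.]
```

The side view matches the projected plate, with the pad at crop (299,442). The tip (285,345) will come down just on it after a 4.5 mm shift. The gauge is still home. Pressing now.

```bash
python3 -m pendant '[[0,0,0,0.0045,0,0.02,-1],[0,0,0,0,0,0.02,-1],[0,0,0,0,0,0.015,-1],[0,0,0,0,0,0.008,-1],[0,0,0,0,0,0,-1]]'
python3 -m pendant '[[0,0,0,0,0,0.006,-1],[0,0,0,0,0,0.006,-1],[0,0,0,0,0,0.005,-1],[0,0,0,0,0,0,-1]]'
```

```text
time: 14.97
ee_pos: [465.8, 284.0, 67.0]
tool_rot: [-3.131, 0.004, -0.202]
wrist_force: [-0.2, -1.0, 0.2]
finger_gap: 0.004
time: 15.3
ee_pos: [466.3, 285.0, 50.4]
tool_rot: [-3.129, 0.003, -0.202]
wrist_force: [-0.6, 1.9, 3.6]
finger_gap: 0.007
```

```bash
python3 -m pendant '[[0,0,0,0,0,0.004,-1],[0,0,0,0,0,0.002,-1],[0,0,0,0,0,0,-1],[0,0,0,0,0,0,-1]]'
```

```text
time: 15.63
ee_pos: [466.1, 285.0, 44.8]
tool_rot: [-3.13, 0.003, -0.202]
wrist_force: [-2.2, 2.3, 6.0]
finger_gap: 0.005
```

```bash
python3 -m pendant '[[0,0,0,0,0,0.002,-1],[0,0,0,0,0,0,-1]]';python3 -m pendant '[[0,0,0,0,0,0.002,-1],[0,0,0,0,0,0,-1]]';python3 -m pendant '[[0,0,0,0,0,0.001,-1],[0,0,0,0,0,0,-1],[0,0,0,0,0,0,-1]]'
```

```text
time: 15.8
ee_pos: [465.9, 285.0, 42.7]
tool_rot: [-3.13, 0.004, -0.202]
wrist_force: [-2.7, 2.9, 5.5]
finger_gap: 0.006
time: 15.97
ee_pos: [465.8, 285.0, 40.7]
tool_rot: [-3.13, 0.004, -0.202]
wrist_force: [-1.6, 3.1, 5.6]
finger_gap: 0.004
time: 16.22
ee_pos: [465.8, 285.0, 39.9]
tool_rot: [-3.13, 0.004, -0.202]
wrist_force: [-2.9, 3.0, 6.0]
finger_gap: 0.004
```

```bash
python3 -m pendant '[[0,0,0,0,0,0.001,-1],[0,0,0,0,0,0,-1]]';python3 -m pendant '[[0,0,0,0,0,0.001,-1],[0,0,0,0,0,0,-1]]';python3 -m pendant '[[0,0,0,0,0,0.001,-1],[0,0,0,0,0,0,-1],[0,0,0,0,0,0,-1]]'
```

```text
time: 16.38
ee_pos: [465.8, 285.0, 39.7]
tool_rot: [-3.13, 0.004, -0.202]
wrist_force: [-4.7, 2.1, 11.4]
finger_gap: 0.006
time: 16.55
ee_pos: [465.7, 285.1, 39.5]
tool_rot: [-3.13, 0.004, -0.202]
wrist_force: [-5.1, 2.1, 16.8]
finger_gap: 0.007
time: 16.8
ee_pos: [465.8, 285.1, 39.3]
tool_rot: [-3.129, 0.003, -0.202]
wrist_force: [-6.2, 0.7, 21.1]
finger_gap: 0.005
```

The treadle is at its stop: 39.3 mm, with force rising to 21 N. I'll hold, then check the gauge in the pressed state.

```bash
python3 -m pendant '[[0,0,0,0,0,0,-1],[0,0,0,0,0,0,-1],[0,0,0,0,0,0,-1],[0,0,0,0,0,0,-1],[0,0,0,0,0,0,-1]]'
python3 - <<'E'
from h import *
s=arm.snapshot("side")[:,:,::-1];cv2.imwrite("pics/side13.png",s)
crop(s,200,110,180,130,4.4,"pics/s13d.png")
E
```

```text
time: 17.22
ee_pos: [465.8, 285.1, 39.3]
tool_rot: [-3.129, 0.003, -0.202]
wrist_force: [-5.9, 0.7, 21.5]
finger_gap: 0.005
```

View pics/s13d.png

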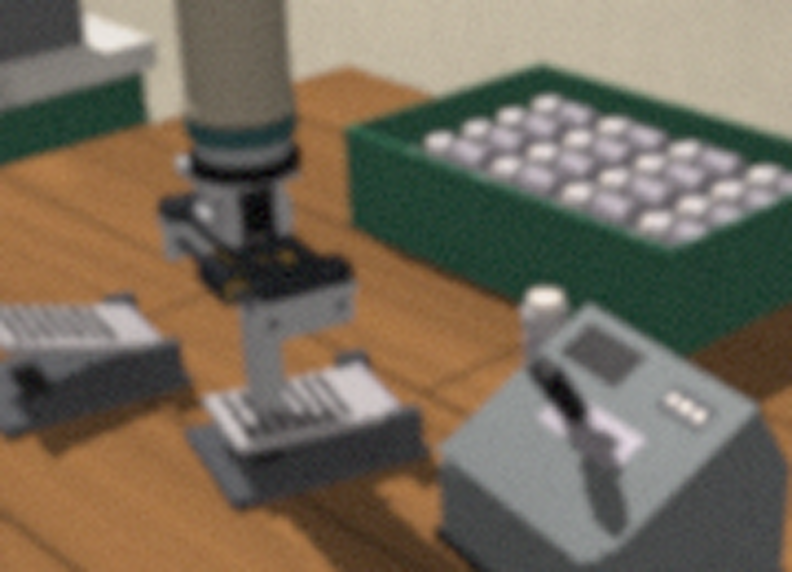

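The picture shows the near treadle pressed flat at (290,400) and the gauge still in the slot at (570,400). Now I'll release it and move up clear.

```bash
python3 -m pendant '[[0,0,0,0,0,-0.008,-1],[0,0,0,0,0,-0.01,-1],[0,0,0,0,0,-0.015,-1],[0,0,0,0,0,-0.025,-1],[0,0,0,0,0,-0.025,-1],[0,0,0,0,0,-0.025,-1],[0,0,0,0,0,-0.025,-1],[0,0,0,0,0,0,-1],[0,0,0,0,0,0,-1],[0,0,0,0,0,0,-1]]'
python3 - <<'E'
from h import *
for n in("side","top"):
    i=arm.snapshot(n)[:,:,::-1];cv2.imwrite(f"pics/{n}14.png",i)
a=cv2.resize(cv2.imread("pics/side14.png")[120:300,190:500],None,fx=2.5,fy=2.5,interpolation=cv2.INTER_CUBIC);cv2.imwrite("pics/s14d.png",a)
crop(cv2.imread("pics/top14.png"),220,140,260,130,3,"pics/t14d.png")
print(arm.get_obs()["wrist_force"].round(1))
E
```

```text
time: 18.1
ee_pos: [465.5, 282.3, 168.3]
tool_rot: [-3.133, 0.005, -0.202]
wrist_force: [-0.3, -0.2, 0.1]
finger_gap: 0.003
[-0.8  0.1  0.5]
```

View pics/s14d.png

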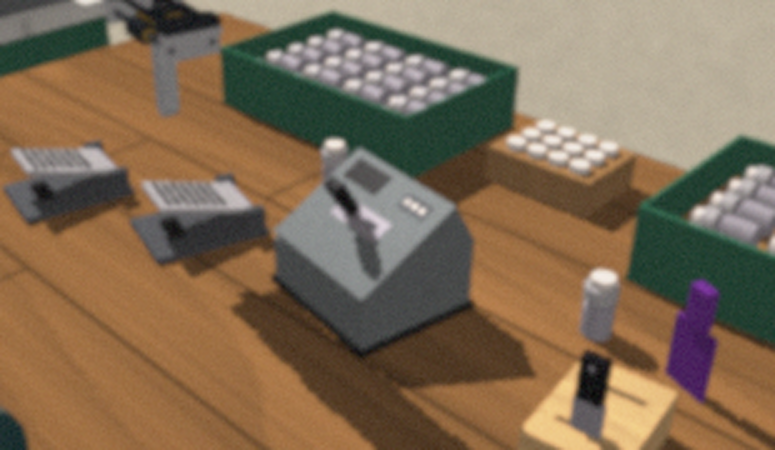

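View pics/t14d.png

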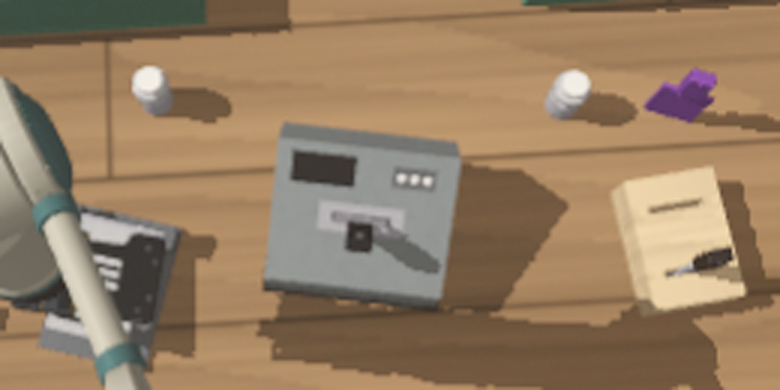

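Both views show the gauge home, the treadle back up, the narrow gauge upright in the rack, both fittings standing and the arm clear. Handing in.

```bash
python3 -c "
from bench import arm
print(arm.hand_in())"
```

```text
the job is handed in; nothing more can be done
None
```

I put the wide gauge into the sloping slot of the marking unit and released it. Then I pressed the nearer treadle to its stop, let it spring back, and handed the job in at about 18 s. No verdict was reported.

- **Gauge home:** the blade went in without contact force until it met the floor. A push then gave about 23 N along the slot axis with no more travel, at a depth of about 55 mm by the arm's own pose. I did not re-measure the depth from pictures after letting go. The last views show the handle aligned and close to the face.
- **Treadle:** it met its stop at about 39 mm pad height, where the force rose to 21 N. I held it there for over 0.4 s. The picture at that moment shows the plate down and the gauge still in the slot, and the last picture shows the plate back up.
- **Bystanders:** the narrow gauge stands upright in the rack and both fittings look unmoved. The arm was clear at hand-in, with wrist force below 1 N.
- **What disagreed:** the top camera placed things 4–6 mm nearer the robot in x than the side camera and the arm did. I therefore lined the blade up with the slot by eye within the images.

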